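Sort left and right bone plates into a washer basket and bar it

TASK

Load the washer basket: lay the three bone plates flat and face up in its trays, left-hand plates in the blue tray and right-hand plates in the yellow one (a plate is left-hand if, lying face up with its head pointing away from you, the head leans to the left). Then lower the retaining bar, without dropping it, across both trays into the open slots in the basket's two sides until both ends rest on the bottom. Leave the forceps and the yellow cassette where they lie.

Things in the scene. Friction and masses are not known exactly. Their poses are not given: they have to be found in the camera images.
- left_plate_a: Grey metal bone plate, 130 mm long, 100 g, lying face up (bright-rimmed screw holes up). Origin: under mid-shank, at the surface it lies on; z out of the face. Straight shank 16 mm wide from x = -64 (tail) to +35 mm, metal 2.5 to 7.5 mm above the surface on low pads; grip it across y at the origin. Head from x = +32 to +65 mm, up to 13 mm high, leaning out to y = +27 mm: left-hand.
- left_plate_b: Grey metal bone plate, 130 mm long, 100 g, lying face up (bright-rimmed screw holes up). Origin: under mid-shank, at the surface it lies on; z out of the face. Straight shank 16 mm wide from x = -64 (tail) to +35 mm, metal 2.5 to 7.5 mm above the surface on low pads; grip it across y at the origin. Head from x = +32 to +65 mm, up to 13 mm high, leaning out to y = +27 mm: left-hand.
- right_plate: Grey metal bone plate, 130 mm long, 100 g, lying face up (bright-rimmed screw holes up). Origin: under mid-shank, at the surface it lies on; z out of the face. Straight shank 16 mm wide from x = -64 (tail) to +35 mm, metal 2.5 to 7.5 mm above the surface on low pads; grip it across y at the origin. Head from x = +32 to +65 mm, up to 13 mm high, leaning out to y = -27 mm: right-hand.
- left_plate_a_head (a point): Point on the face of left_plate_a: middle of the head, 10 mm short of its tip.
- left_plate_a_tail (a point): Point on the face of left_plate_a: 2 mm in from the tail end.
- left_plate_b_head (a point): Point on the face of left_plate_b: middle of the head, 10 mm short of its tip.
- left_plate_b_tail (a point): Point on the face of left_plate_b: 2 mm in from the tail end.
- right_plate_head (a point): Point on the face of right_plate: middle of the head, 10 mm short of its tip.
- right_plate_tail (a point): Point on the face of right_plate: 2 mm in from the tail end.
- blue_tray: Blue open tray fixed in the basket: 232 mm (x) x 102 mm (y) x 18 mm high on short feet, walls and floor 2.5 mm. Origin: centre of its underside; inner floor at z = 2.5 mm, rim at 18 mm. Both trays lie side by side along the basket's y; which is on which side changes. For left-hand plates.
- yellow_tray: Yellow open tray fixed in the basket: 232 mm (x) x 102 mm (y) x 18 mm high on short feet, walls and floor 2.5 mm. Origin: centre of its underside; inner floor at z = 2.5 mm, rim at 18 mm. Both trays lie side by side along the basket's y; which is on which side changes. For right-hand plates.
- basket: Steel wire washer basket (fixed), 244 mm (x) x 216 mm (y), rim 32 mm high. Origin: centre of its underside on the bench; tray undersides at z = 16 mm. A black cheek, 4 mm thick, at mid-length of each side (y = +106, -106 mm) has an open slot at x = 0: 10 mm wide in x, bottom at z = 43 mm, mouth flaring from z = 52 to 26 mm wide at the top, z = 61 mm.
- seat (a point): Where the bar's middle belongs: on the basket's centre line, 47 mm above its underside (height of the bar's axis when both ends are on the bottom of the slots). Axes as the basket's; the bar lies along y, either way round.
- bar: Retaining bar, 160 g, 232 mm long: 8 mm steel rod along x with a dark square silicone sleeve, 16 x 16 mm, from x = -80 to +80 mm, and 15 mm collars 93 to 99 mm out on either side, which sit just inside the basket's cheeks (5 mm play each way). Origin: on the axis at mid-length, 8 mm above the surface it lies on. Grip the sleeve across at its middle.
- bar_end_a (a point): On the bar's axis, 2 mm in from its +x end.
- bar_end_b (a point): On the bar's axis, 2 mm in from its -x end.
- board: White plastic dissecting board (fixed), 300 mm along x, 400 mm along y, 20 mm thick; the plates, bar, forceps and cassette lie on it. Origin: centre of its underside on the bench.
- forceps: Steel forceps on the board, 130 mm along x, 10 mm high; origin under the middle. Leave alone.
- cassette: Yellow tissue cassette on the board, 40 x 28 x 6 mm; origin under its centre. Leave alone.
Things that resemble listed ones, but are neither listed nor needed, are in the scene too. What is shaped like the bar but red is not meant.

How it is judged:
On the way, in this order (a step that is already met when the one before it is completed fails the run):
1. all three plates lie in their own trays (x of left_plate_a_head in the frame of blue_tray between -0.113 and 0.113 m and y of left_plate_a_head in the frame of blue_tray between -0.0485 and 0.0485 m and x of left_plate_a_tail in the frame of blue_tray between -0.113 and 0.113 m and y of left_plate_a_tail in the frame of blue_tray between -0.0485 and 0.0485 m and z of left_plate_a in the frame of blue_tray between -0.002 and 0.018 m and angle between each of left_plate_a, left_plate_b, right_plate's own z axis and vertical below 0.2 rad and x of left_plate_b_head in the frame of blue_tray between -0.113 and 0.113 m and y of left_plate_b_head in the frame of blue_tray between -0.0485 and 0.0485 m and x of left_plate_b_tail in the frame of blue_tray between -0.113 and 0.113 m and y of left_plate_b_tail in the frame of blue_tray between -0.0485 and 0.0485 m and z of left_plate_b in the frame of blue_tray between -0.002 and 0.018 m and x of right_plate_head in the frame of yellow_tray between -0.113 and 0.113 m and y of right_plate_head in the frame of yellow_tray between -0.0485 and 0.0485 m and x of right_plate_tail in the frame of yellow_tray between -0.113 and 0.113 m and y of right_plate_tail in the frame of yellow_tray between -0.0485 and 0.0485 m and z of right_plate in the frame of yellow_tray between -0.002 and 0.018 m), for 0.2 s.
2. the bar's two ends rest on the bottom of the slots (z of bar_end_a in the frame of basket between 0.043 and 0.05 m and z of bar_end_b in the frame of basket between 0.043 and 0.05 m and horizontal distance between bar and seat below 0.012 m and angle between the x axis of bar and the y axis of basket, either way round below 0.05 rad), for 0.2 s.
At the end, for the whole second after the job is handed in: Left-hand plates in the blue tray, right-hand plate in the yellow: face up, within 0.2 rad of level, head and tail inside the walls, origin under 18 mm above the tray underside (overlap allowed); both bar ends within 3 mm of bottom, middle within 12 mm of the seat, square to 0.05 rad; all still (all of step 1 and all of step 2 and linear speed of each of left_plate_a, left_plate_b, right_plate, bar below 0.02 m/s); the robot touches nothing.
It fails at once if the bar is let fall into the slots (faster than 0.45 m/s at the slots) (distance between bar and seat below 0.03 m and linear speed of bar above 0.45 m/s).
It fails at once if the forceps or the cassette is pushed more than 30 mm from its place (distance of any of forceps, cassette from where it was at the start of the episode above 0.03 m).
It also fails if it takes over 72 s, if anything falls off the work surface, if the arm or the gripper's body presses on something with over 40 N, if the wrist force passes 120 N, or if a joint passes its speed limit or range.

ROBOT

A 6-joint arm with a two-finger parallel gripper is mounted at the origin on the work surface. World frame = base frame: x ahead of the robot, y to its left, z up, the work surface at z = 0. Lengths are in m, angles in rad, forces in N, time in s.
With the tool pointing down it reaches from about 0.25 to 0.725 m from the base axis. Payload 9.7 kg.
Tool frame: the origin (TCP) lies at the very end of the fingers, on their centre line; the grasp point (between the pads) lies 19 mm behind it (robot.hold_point_z is the distance from the TCP to the grasp point, in m); z points along the fingers, y is the direction in which the jaws open and shut (so a half turn about z gives the same grasp; the last joint's range is limited). The gripper opens to 85 mm and grips with 20 to 120 N. Pads are 22 mm wide; open, the fingers measure 114 mm over their backs; the gripper's body (76 mm by 85 mm) begins 54 mm behind the grasp point. The pads swing forward as they close: fully open they stand 13 mm farther back than shut.
Start: joints at [1.276, 0.087, 0.176, 1.66, 0, 1.571], TCP at [0.16, 0.526, 0.231] pointing down, gripper open.
Joint ranges: [-3.13, 3.13], [-0.85, 1.81], [-1.15, 1.24], [-2.2, 2.28], [-1.44, 1.52], [-3.14, 3.14]. Speed limits (rad/s): [2.22, 2.22, 2.57, 3.14, 3.14, 3.14].

INTERFACE

Orientations are given as a unit quaternion [x, y, z, w].
In Python, from plant import robot gives the robot as it stands.
- The arm moves only by the tool arm_command, never from a script. Its argument "deltas" is a list that holds one entry, the list of rows, each a list of 6 numbers: the shift along the tool's x, y, z normalised to -1 to 1, where 1 is 0.12 m, then the turn, a rotation vector about the tool's x, y, z normalised to -1 to 1, where 1 is 0.5 rad. A call has 1 to 12 rows; each row is the pose to reach, as a shift and turn from the pose commanded when the call began, along the tool's axes at that moment; what a row does not reach only later rows make up. A row lasts 1/8 s, in which the tool goes at most 62.5 mm and 10.7 degrees, less where a joint would pass 70% of its speed; a pose out of reach is approached as far as the arm can. A call with a number of a shift or a turn outside -1 to 1 is refused whole. A call with a gripper value outside its range is refused whole. "jaw" is the closure, from 0 (fully open) to 1 (shut), set as the call begins (left out, the last holds). The fingers move at their own pace and stop on an object; "grip_force" is the grip in N (left out, the last holds). Time passes only in rows, so rows that repeat a pose let the fingers close. It gives the time, the measured TCP pose, the force and the opening at its end, in the units of the state.
- robot.observe(): the state, without advancing time (a new reading comes with each control period).
- robot.grab_frame(name): name is "scene" or "top" or "wrist"; returns the picture (420x560x3 uint8, red, green, blue); there is no depth.
- robot.camera_model(name): a dict with "fx", "fy", "cx", "cy" (pixels), "world_to_cam" (4x4, takes a point from world to camera coordinates). Camera axes: x right, y up, looking along -z (the intrinsics and any distortion apply to the point x, -y, -z); pixel columns grow to the right and rows downward; lengths in m; the calibration is good to about 2 mm. A picture is of the moment at which its call begins: read the wrist's pose just before it. camera_model takes no time and is no camera call; for the wrist camera it gives the pose at the moment of the call.
- robot.close_job(): hands the job in, once; it reports no verdict.
The state is a dict: "time": time; "joints": joint angles; "joint_velocities": joint speeds; "joint_torque": joint torques, N m; "tcp_pos": TCP position; "orientation": TCP orientation; "force": force on the tool from outside, world axes, zero at the start; "wrist_torque": the same for the moment, N m; "opening": opening from 0.0 (shut) to 1.0 (fully open).
Only numpy, scipy, OpenCV 4.12 (cv2) and the standard library are available. Lean on these libraries where they do the work, as an engineer would, in place of code of your own. Each camera call takes 0.05 s, during which the arm holds its last target.

## Working session

There is one attempt and no reset: what is moved stays moved. The work goes in short steps, Python scripts to look and compute and a tool call to move; the robot and the scene stay as the last step left them, time stands still between calls to the robot, and variables do not carry over. Pictures are saved under pics/ and viewed, and the job is handed in when it is done.

Besides the shell and the picture viewer there is one more tool, called after "Request:" by a JSON object that holds its "fn" and its "kwargs". arm_command: Moves the arm, as the interface text tells. Scaled input: -1 to 1 covers 0.12 m each way for a shift and 0.5 rad each way for a turn. Its arguments: {"type":"object","properties":{"deltas":{"type":"array"},"jaw":{"type":"number"},"grip_force":{"type":"number"}},"required":["deltas"]}

```bash
ls; mkdir -p pics
python3 - <<'E'
from plant import robot
import cv2
s=robot.observe();print(s)
for n in("top","scene","wrist"):
    print(n,robot.camera_model(n))
    cv2.imwrite(f"pics/{n}0.png",robot.grab_frame(n)[:,:,::-1])
E
```

```text
pics
{'time': 0.0, 'joints': array([ 1.27600408e+00,  8.74893208e-02,  1.75131777e-01,  1.65977947e+00,
       -5.65009369e-06,  1.57079815e+00]), 'joint_velocities': array([ 0.00062265,  0.00078081, -0.00038525,  0.00073861, -0.00050846,
        0.00022262]), 'joint_torque': array([ 2.08423662e-03, -5.20382416e+01,  4.64810157e+01,  1.62127521e-02,
        2.07078656e-04,  1.29349894e-05]), 'tcp_pos': array([0.15973543, 0.52606414, 0.23056577]), 'orientation': array([ 1.46863858e-01,  9.89156488e-01, -6.63490153e-04, -9.56536760e-05]), 'force': array([ 0.45996155, -0.10738501, -0.18710297]), 'wrist_torque': array([-0.0341424 , -0.0540331 , -0.01601516]), 'opening': 0.9957682741991338}
top {'fx': 380.28209145712236, 'fy': 380.28209145712236, 'cx': 280.32117529673144, 'cy': 207.7198739793346, 'world_to_cam': array([[-0.01481549, -0.99987283, -0.00590136,  0.02536718],
       [ 0.98449297, -0.01561886,  0.17472733, -0.44953369],
       [-0.17479728, -0.00322118,  0.98459918, -1.08093432],
       [ 0.        ,  0.        ,  0.        ,  1.        ]])}
scene {'fx': 424.5333889575362, 'fy': 424.5333889575362, 'cx': 274.2631106892863, 'cy': 205.4629496086977, 'world_to_cam': array([[ 0.73316388,  0.68000331, -0.00813804, -0.36051884],
       [-0.46697652,  0.51211061,  0.72088533,  0.17096226],
       [ 0.49437198, -0.52472681,  0.69300658, -1.29304118],
       [ 0.        ,  0.        ,  0.        ,  1.        ]])}
wrist {'fx': 296.97958824214834, 'fy': 296.97958824214834, 'cx': 277.95768907558465, 'cy': 211.75478505965197, 'world_to_cam': array([[ 0.29164297,  0.95652642, -0.00125803, -0.54895011],
       [-0.9173938 ,  0.27933868, -0.28347577,  0.03541981],
       [-0.27080064,  0.08382783,  0.95897857, -0.37764288],
       [ 0.        ,  0.        ,  0.        ,  1.        ]])}
```

View pics/top0.png

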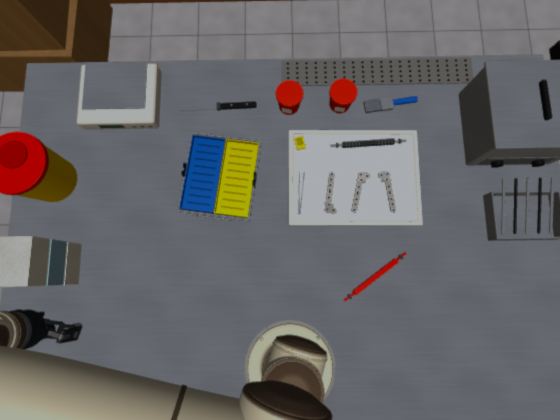

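View pics/scene0.png

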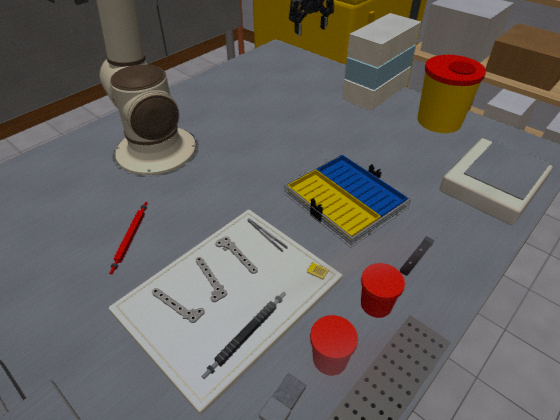

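View pics/wrist0.png

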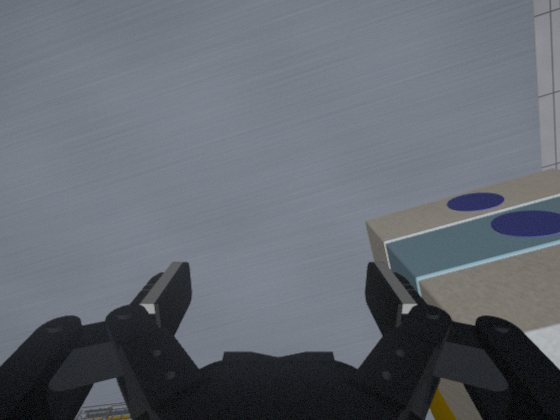

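```bash
cat > h.py <<'E'
import numpy as np, cv2
from plant import robot
def ray(cam,u,v):
    T=np.array(cam["world_to_cam"]);R=T[:3,:3];t=T[:3,3]
    d=np.array([(u-cam["cx"])/cam["fx"],-(v-cam["cy"])/cam["fy"],-1.])
    return -R.T@t, R.T@d
def onz(cam,u,v,z):
    o,d=ray(cam,u,v); return o+d*(z-o[2])/d[2]
def proj(cam,p):
    T=np.array(cam["world_to_cam"]);q=T[:3,:3]@np.asarray(p)+T[:3,3]
    return cam["cx"]+cam["fx"]*q[0]/-q[2], cam["cy"]-cam["fy"]*q[1]/-q[2]
def twoview(c1,p1,c2,p2):
    o1,d1=ray(c1,*p1);o2,d2=ray(c2,*p2)
    A=np.stack([d1,-d2],1);s=np.linalg.lstsq(A,o2-o1,rcond=None)[0]
    a=o1+s[0]*d1;b=o2+s[1]*d2;return (a+b)/2,np.linalg.norm(a-b)
E
python3 - <<'E'
import cv2
a=cv2.imread("pics/top0.png")
cv2.imwrite("pics/tz.png",cv2.resize(a[125:230,285:425],None,fx=5.6,fy=5.6,interpolation=cv2.INTER_CUBIC))
cv2.imwrite("pics/tb.png",cv2.resize(a[125:225,170:270],None,fx=6,fy=6,interpolation=cv2.INTER_CUBIC))
s=cv2.imread("pics/scene0.png")
cv2.imwrite("pics/sz.png",cv2.resize(s[205:400,105:355],None,fx=3,fy=3,interpolation=cv2.INTER_CUBIC))
E
```

```text
(no output)
```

View pics/tz.png

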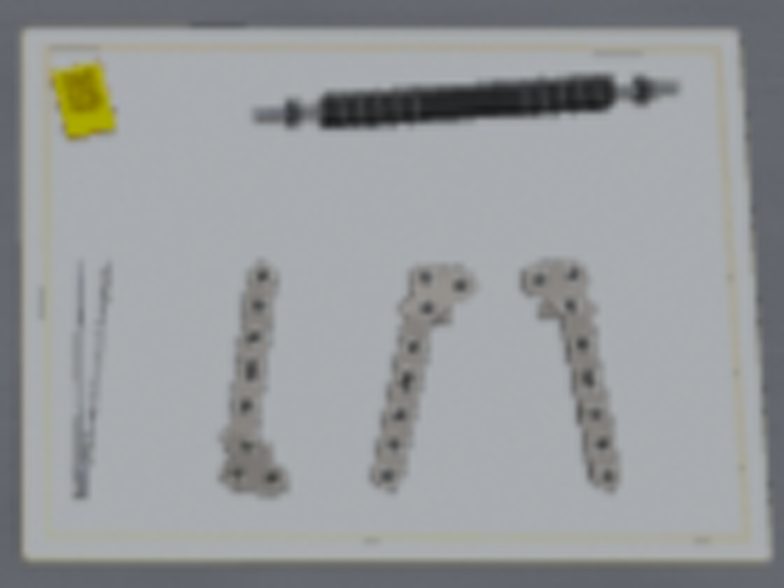

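View pics/tb.png

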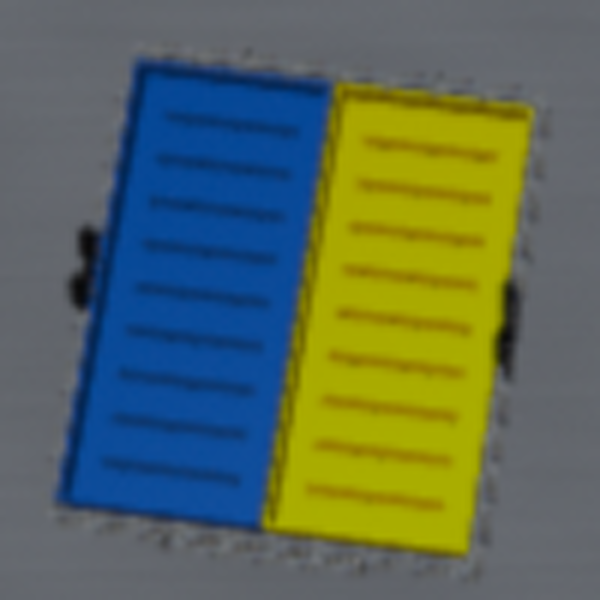

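View pics/sz.png

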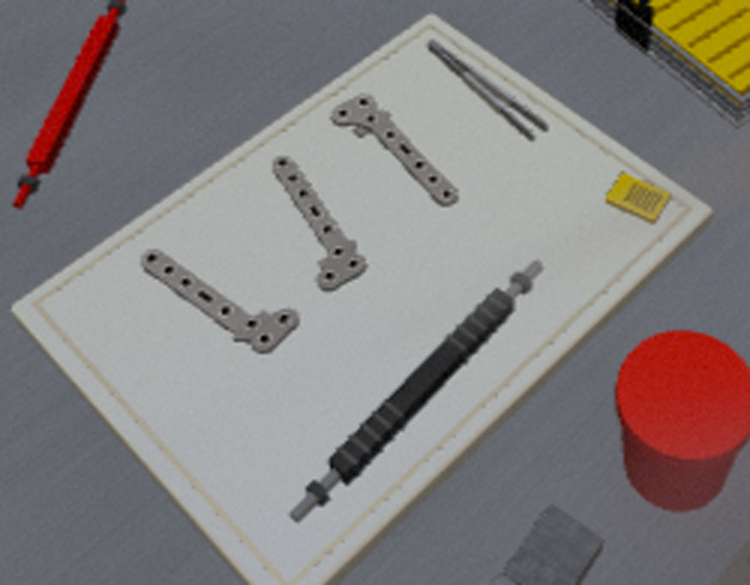

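```bash
cat > m.py <<'E'
from h import *
ct=robot.camera_model("top")
a=cv2.imread("pics/top0.png").astype(int); b,g,r=a[...,0],a[...,1],a[...,2]
def W(pts,z): return np.array([onz(ct,u,v,z) for u,v in np.reshape(pts,(-1,2))])
roi=np.zeros(b.shape,bool);roi[125:225,170:270]=1
for n,m in(("blue",(b>r+50)&roi),("yel",(r>b+80)&(g>b+80)&roi)):
    c=max(cv2.findContours(m.astype(np.uint8),0,1)[0],key=cv2.contourArea)
    # subpixel hull widened .5px ignored; world hull at rim
    w=W(c.astype(float),0.034)[:,:2]
    R=cv2.minAreaRect((w*1000).astype(np.float32)); print(n,R)
# board objects: saturation/darkness vs white
sub=np.zeros(b.shape,bool);sub[165:217,320:400]=1
gray=a.mean(2);m=(gray<140)&sub
print(gray[200,310],gray[185,310])
n,l,st,ce=cv2.connectedComponentsWithStats(m.astype(np.uint8))
for i in range(1,n):
    if st[i,4]<60: continue
    ys,xs=np.nonzero(l==i); w=W(np.stack([xs,ys],1).astype(float),0.0275)[:,:2]
    print(i,st[i],ce[i],"mean",w.mean(0),cv2.minAreaRect((w*1000).astype(np.float32)))
E
python3 m.py
```

```text
blue ((561.9050903320312, 252.98995971679688), (102.02925109863281, 234.10423278808594), 81.55098724365234)
yel ((546.8896484375, 149.40274047851562), (101.3329849243164, 233.4694366455078), 81.52520751953125)
172.0 172.0
1 [324 172  12  42 248] [329.38306452 195.65322581] mean [ 0.48659537 -0.12890952] ((496.7347412109375, -129.75970458984375), (32.691890716552734, 125.7767105102539), 87.71318817138672)
4 [378 172  18  41 254] [387.77165354 189.44094488] mean [ 0.50280803 -0.30455872] ((495.0203552246094, -299.93408203125), (125.65589904785156, 33.955963134765625), 5.820486068725586)
6 [351 178  14  35 175] [356.60571429 194.84571429] mean [ 0.48767644 -0.21044542] ((488.3708801269531, -210.44032287597656), (20.881860733032227, 106.4614028930664), 71.07384490966797)
```

```bash
cat >> m.py <<'E'
print("----")
m=(gray<152)&sub
n,l,st,ce=cv2.connectedComponentsWithStats(m.astype(np.uint8))
cent={}
for i in range(1,n):
    if st[i,4]<100: continue
    ys,xs=np.nonzero(l==i); w=W(np.stack([xs,ys],1).astype(float),0.0275)[:,:2]
    rng=np.ptp(w[:,0]); x0,x1=w[:,0].min(),w[:,0].max()
    headup = np.ptp(w[w[:,0]>x1-.035][:,1])>np.ptp(w[w[:,0]<x0+.035][:,1])
    s=w[(w[:,0]<x1-.045)] if headup else w[w[:,0]>x0+.045]
    vx,vy,cx,cy=cv2.fitLine(s.astype(np.float32),2,0,.001,.001).ravel()
    d=np.array([vx,vy])*(1 if (vx>0)==headup else -1)
    t=(w-[cx,cy])@d
    nn=np.array([-d[1],d[0]]); off=(w-[cx,cy])@nn
    org=np.array([cx,cy])+d*(t.max()+t.min())/2  # x from -65..65
    print("plate",st[i,:4],"headup",headup,"org",org,"yaw deg",np.degrees(np.arctan2(d[1],d[0])),"len",np.ptp(t),"off",off.min(),off.max())
# bar
mb=(gray<100);mb[:135]=0;mb[152:]=0;mb[:,:335]=0;mb[:,400:]=0
c=max(cv2.findContours(mb.astype(np.uint8),0,1)[0],key=cv2.contourArea)
w=W(c.astype(float),0.036)[:,:2];print("bar",cv2.minAreaRect((w*1000).astype(np.float32)))
E
python3 m.py|sed -n '/----/,$p'
```

```text
----
plate [324 171  13  43] headup False org [ 0.49901184 -0.12862953] yaw deg 170.9127 len 0.12797065026712354 off -0.011295305603677206 0.027700872475918435
plate [378 171  18  42] headup True org [ 0.49732547 -0.30845858] yaw deg 6.7838235 len 0.1286195793877214 off -0.011705209267625919 0.025396991489152386
plate [351 172  19  41] headup True org [ 0.4989228  -0.21396784] yaw deg -14.691138 len 0.12945305208623997 off -0.023816177648104758 0.012351685037665839
bar ((646.6025390625, -251.26925659179688), (18.78582000732422, 160.13841247558594), 3.462337017059326)
```

Request:
{"fn": "arm_command", "kwargs": {"deltas": [[[-0.35,-0.35,0,0,0,0],[-0.7,-0.7,0,0,0,0],[-1,-1,0,0,0,0]]], "jaw": 0.45, "grip_force": 40}}

```text
time: 0.52
tcp_pos: [0.2402, 0.3748, 0.231]
orientation: [0.147, 0.989, -0.0, 0.0]
force: [1.3, -0.5, 0.3]
opening: 0.553
```

Request:
{"fn": "arm_command", "kwargs": {"deltas": [[[-0.35,-0.35,0,0,0,0],[-0.7,-0.7,0,0,0,0],[-1,-1,0,0,0,0]]]}}

```text
time: 0.9
tcp_pos: [0.3202, 0.225, 0.2313]
orientation: [0.147, 0.989, 0.0, 0.0]
force: [0.3, 1.0, 0.1]
opening: 0.55
```

Request:
{"fn": "arm_command", "kwargs": {"deltas": [[[-0.35,-0.35,0,0,0,0],[-0.7,-0.7,0,0,0,0],[-1,-1,0,0,0,0]]]}}

```text
time: 1.27
tcp_pos: [0.4002, 0.0752, 0.2313]
orientation: [0.147, 0.989, 0.0, 0.0]
force: [0.2, 0.9, 0.5]
opening: 0.551
```

Request:
{"fn": "arm_command", "kwargs": {"deltas": [[[-0.35,-0.35,0,0,0,0],[-0.7,-0.7,0,0,0,0],[-1,-1,0,0,0,0],[-1,-1,0,0,0,0]]]}}

```text
time: 1.78
tcp_pos: [0.4803, -0.0751, 0.2302]
orientation: [0.149, 0.989, -0.0, -0.001]
force: [-0.8, 1.1, -0.4]
opening: 0.55
```

```bash
cat > go.py <<'E'
import sys
from h import *
from scipy.spatial.transform import Rotation as Ro
def go(x,y,z,yaw):
    s=robot.observe();R=Ro.from_quat(s["orientation"]);M=R.as_matrix()
    a=np.radians(yaw)
    ty=np.array([np.cos(a),np.sin(a),0]);tz=np.array([0,0,-1.]);tx=np.cross(ty,tz)
    T=np.stack([tx,ty,tz],1)
    d=M.T@(np.array([x,y,z])-s["tcp_pos"]);rv=Ro.from_matrix(M.T@T).as_rotvec()
    print("t",round(s["time"],2),"tcp",s["tcp_pos"].round(4),"open",round(s["opening"],3),"q",s["joints"].round(2))
    print("delta",(d/.12).round(3),(rv/.5).round(3),"n",np.linalg.norm(d)/.0625,np.linalg.norm(rv)/.187)
if __name__=="__main__": go(*map(float,sys.argv[1:5]))
E
python3 go.py 0.499 -0.129 0.13 81
```

```text
t 1.77 tcp [ 0.4803 -0.0751  0.2302] open 0.55 q [-0.15 -0.06  0.02  1.66 -0.    0.14]
delta [-0.283 -0.383  0.835] [-0.001 -0.003 -0.283] n 1.8445771757405802 0.7576916767357713
```

Request:
{"fn": "arm_command", "kwargs": {"deltas": [[[-0.14,-0.19,0.4,0,0,-0.14],[-0.28,-0.38,0.83,0,0,-0.28],[-0.28,-0.38,0.83,0,0,-0.28]]]}}

```text
time: 2.15
tcp_pos: [0.4964, -0.1258, 0.1275]
orientation: [0.078, 0.997, 0.001, -0.003]
force: [0.5, -0.7, 0.8]
opening: 0.552
```

Run:
```python
from h import *
c=robot.camera_model("wrist")
f=robot.grab_frame("wrist")[:,:,::-1].copy();cv2.imwrite("pics/w1raw.png",f)
def P(x,y,z,col):
    u,v=proj(c,(x,y,z));print(round(u,1),round(v,1));cv2.circle(f,(int(u),int(v)),3,col,-1)
yaw=np.radians(170.9);d=np.array([np.cos(yaw),np.sin(yaw)]);o=np.array([.499,-.1286])
for t in(-.064,-.03,0,.035,.065): P(*(o+d*t),.0275,(0,0,255))
cv2.imwrite("pics/w1.png",f);print(robot.observe()["tcp_pos"])
```

```text
275.7 284.6
275.7 250.0
275.7 217.4
275.7 176.5
275.7 138.8
[ 0.49734714 -0.12537983  0.13039113]
```

View pics/w1.png

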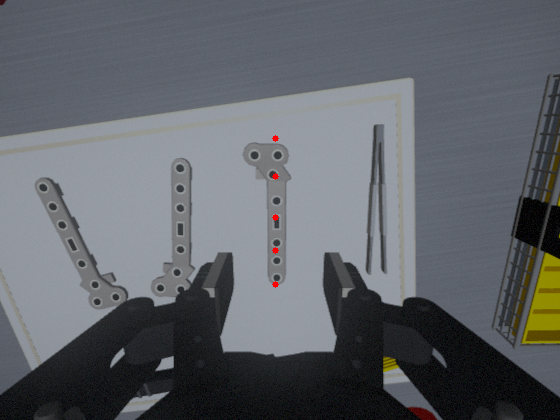

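```bash
python3 - <<'E'
from h import *
c=robot.camera_model("wrist")
for n,(p,q) in dict(P2=((180.3,168),(180,251)),P3=((44,187),(83,260)),P1=((276.5,277),(276.5,200))).items():
    a=onz(c,*p,.0275);b=onz(c,*q,.0275);d=(b-a);print(n,a[:2],b[:2],np.degrees(np.arctan2(d[1],d[0])))
yaws=dict(P2=-14.69,P3=6.78,P1=170.9);orgs=dict(P1=(.499,-.1286),P2=(.4989,-.214),P3=(.4973,-.3085))
for n in orgs:
    y=np.radians(yaws[n]);print(n,[np.round(proj(c,(orgs[n][0]+np.cos(y)*t,orgs[n][1]+np.sin(y)*t,.0275)),1) for t in(-.064,0,.05)])
E
python3 go.py 0.499 -0.1286 0.0215 81
```

```text
P2 [ 0.44696805 -0.19896751] [ 0.51872895 -0.21749096] -14.473666086201868
P3 [ 0.44456791 -0.31528861] [ 0.51359574 -0.30567487] 7.928773783597171
P1 [ 0.55763268 -0.13673901] [ 0.48602985 -0.12528964] 170.91524819751996
P1 [array([275.2, 281.7]), array([275.1, 215.1]), array([275. , 156.1])]
P2 [array([178.7, 155.6]), array([178.3, 229.7]), array([178. , 280.8])]
P3 [array([ 38.2, 174.4]), array([ 73.7, 243.8]), array([ 98.3, 292. ])]
t 2.2 tcp [ 0.4973 -0.1254  0.1304] open 0.549 q [-0.25 -0.01 -0.12  1.47  0.   -0.09]
delta [-0.021 -0.025  0.907] [ 0.001 -0.007  0.002] n 1.7432203307784417 0.01954240662290267
```

Request:
{"fn": "arm_command", "kwargs": {"deltas": [[[-0.02,-0.025,0.4,0,0,0],[-0.02,-0.025,0.75,0,0,0],[-0.02,-0.025,0.9,0,0,0],[-0.02,-0.025,0.9,0,0,0]]]}}

```text
time: 2.7
tcp_pos: [0.5006, -0.1286, 0.0245]
orientation: [0.077, 0.997, 0.0, 0.0]
force: [-0.5, 0.0, -0.1]
opening: 0.547
```

Request:
{"fn": "arm_command", "kwargs": {"deltas": [[[0,0,0,0,0,0],[0,0,0,0,0,0],[0,0,0,0,0,0],[0,0,0,0,0,0]]], "jaw": 1.0}}

```text
time: 3.2
tcp_pos: [0.5016, -0.1294, 0.0258]
orientation: [0.077, 0.997, -0.0, 0.002]
force: [-1.3, 0.6, 6.7]
opening: 0.16
```

Run:
```python
from h import *
f=robot.grab_frame("wrist")[:,:,::-1].copy();cv2.imwrite("pics/w2.png",f)
s=robot.observe();print(s["tcp_pos"],s["force"],s["opening"])
```

```text
[ 0.50158699 -0.1293906   0.0257851 ] [-0.83884677  2.05882053  6.6549729 ] 0.15771157971418734
```

View pics/w2.png

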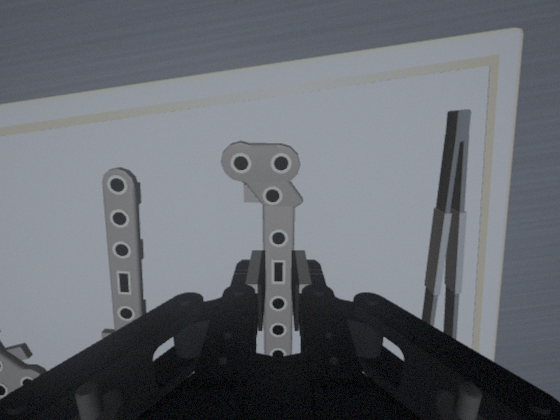

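Request:
{"fn": "arm_command", "kwargs": {"deltas": [[[0,0,-0.2,0,0,0],[0,0,-0.6,0,0,0],[0,0,-1,0,0,0],[0,0,-1,0,0,0]]]}}

```text
time: 3.75
tcp_pos: [0.5025, -0.1298, 0.1486]
orientation: [0.077, 0.997, -0.001, 0.004]
force: [-0.1, -0.2, -1.2]
opening: 0.158
```

```bash
python3 - <<'E'
from h import *
f=robot.grab_frame("wrist")[:,:,::-1].copy();cv2.imwrite("pics/w3.png",f)
s=robot.observe();print(s["tcp_pos"],s["force"],s["opening"])
E
python3 go.py 0.55 0.27 0.14 81.6
```

```text
[ 0.50155701 -0.12951572  0.14595927] [ 0.03321147  0.32355356 -1.1994987 ] 0.15855871915000608
t 3.8 tcp [ 0.5016 -0.1295  0.146 ] open 0.159 q [-0.25 -0.01 -0.09  1.49  0.   -0.1 ]
delta [0.115 3.352 0.048] [-0.001  0.008 -0.017] n 6.439777330574378 0.049856288858646784
```

View pics/w3.png

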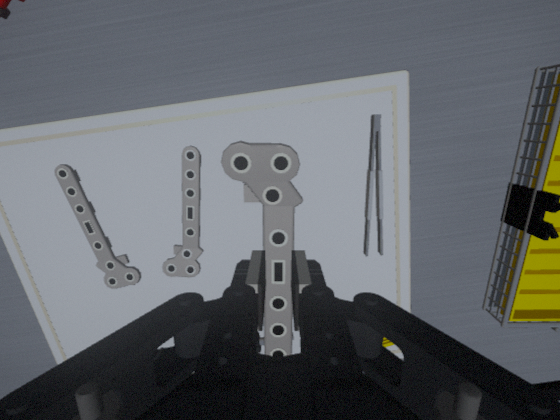

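Request:
{"fn": "arm_command", "kwargs": {"deltas": [[[0,0.5,0,0,0,0],[0.02,1,0,0,0,0]]]}}

```text
time: 4.05
tcp_pos: [0.5162, -0.0095, 0.1424]
orientation: [0.079, 0.997, -0.0, -0.001]
force: [0.4, 0.2, -1.8]
opening: 0.156
```

Request:
{"fn": "arm_command", "kwargs": {"deltas": [[[0,0.5,0,0,0,0],[0.02,1,0,0,0,0]]]}}

```text
time: 4.3
tcp_pos: [0.5322, 0.1104, 0.1424]
orientation: [0.077, 0.997, -0.0, -0.001]
force: [1.2, -0.4, -0.5]
opening: 0.159
```

Request:
{"fn": "arm_command", "kwargs": {"deltas": [[[0,0.5,0,0,0,0],[0.02,1,0,0,0,0],[0.02,1,0,0,0,0]]]}}

```text
time: 4.68
tcp_pos: [0.548, 0.231, 0.1414]
orientation: [0.075, 0.997, -0.0, -0.001]
force: [-1.4, -0.4, -2.2]
opening: 0.165
```

```bash
python3 - <<'E'
from h import *
c=robot.camera_model("wrist")
f=robot.grab_frame("wrist")[:,:,::-1].copy();cv2.imwrite("pics/w4.png",f)
c2=robot.camera_model("wrist"); print(np.abs(np.array(c["world_to_cam"])-np.array(c2["world_to_cam"])).max())
np.save("w4.npy",np.array(c["world_to_cam"]))
E
python3 go.py 0.5377 0.2758 0.146 81.6
```

```text
0.0014464440418158753
t 4.72 tcp [0.548  0.2291 0.1418] open 0.157 q [ 0.4   0.18  0.11  1.5  -0.    0.55]
delta [ 0.144  0.372 -0.035] [-0.003 -0.005 -0.01 ] n 0.7680409687524199 0.0315814016813359
```

View pics/w4.png

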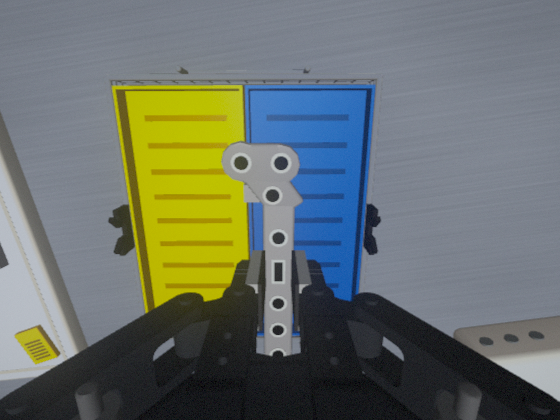

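Run:
```python
from h import *
c=robot.camera_model("wrist");c["world_to_cam"]=np.load("w4.npy")
bc=np.array([.5544,.2012]);a=np.radians(-8.4);ex=np.array([np.cos(a),np.sin(a)]);ey=np.array([-ex[1],ex[0]])
for n,p in dict(nearY=(-.116,-.103),mid=(-.116,0),nearB=(-.116,.103)).items():
    w=bc+ex*p[0]+ey*p[1];print(n,w,proj(c,(*w,.034)))
for uv in((116,86),(245.5,86),(375,86)): 
    w=onz(c,*uv,.034)[:2]-bc;print(uv,w@ex,w@ey)
# cheeks seen: left (122,232) right (372,228)
for uv in((122,231),(372,229)):
    for z in(.05,.061):
        w=onz(c,*uv,z)[:2]-bc;print(uv,z,w@ex,w@ey)
```

```text
nearY [0.42459786 0.11625058] (np.float64(107.72735742896504), np.float64(80.93070089963675))
mid [0.43964441 0.21814563] (np.float64(241.0139421671786), np.float64(80.21181384229752))
nearB [0.45469096 0.32004068] (np.float64(374.56152437161336), np.float64(79.49151908364439))
(116, 86) -0.11234055049155153 -0.09718071779382007
(245.5, 86) -0.11184215885915971 0.0033152133756239365
(375, 86) -0.11134410731898711 0.10374256818456741
(122, 231) 0.05 0.0013173890985131165 -0.1017827856629806
(122, 231) 0.061 -0.002665456612261584 -0.09561540479153538
(372, 229) 0.05 0.0005010687359978014 0.10597745730397332
(372, 229) 0.061 -0.0034431520726971045 0.1023144830732356
```

```bash
python3 go.py 0.539 0.2768 0.0275 81.6
```

```text
t 4.72 tcp [0.548  0.2291 0.1418] open 0.157 q [ 0.4   0.18  0.11  1.5  -0.    0.55]
delta [0.132 0.383 0.952] [-0.003 -0.005 -0.01 ] n 1.986426944068433 0.0315814016813359
```

Request:
{"fn": "arm_command", "kwargs": {"deltas": [[[0.13,0.38,0,0,0,-0.01],[0.13,0.38,0,0,0,-0.01],[0.13,0.38,0.4,0,0,-0.01],[0.13,0.38,0.7,0,0,-0.01],[0.13,0.38,0.88,0,0,-0.01],[0.13,0.38,0.95,0,0,-0.01],[0.13,0.38,0.95,0,0,-0.01]]]}}

```text
time: 5.6
tcp_pos: [0.5405, 0.2741, 0.0296]
orientation: [0.075, 0.997, -0.0, -0.0]
force: [0.1, 0.3, -1.3]
opening: 0.16
```

```bash
python3 go.py 0.539 0.2768 0.0245 81.6
python3 - <<'E'
from h import *
f=robot.grab_frame("wrist")[:,:,::-1].copy();cv2.imwrite("pics/w5.png",f);print(robot.observe()["force"])
E
```

```text
t 5.6 tcp [0.5405 0.2741 0.0296] open 0.16 q [ 0.47  0.24 -0.05  1.29 -0.    0.62]
delta [0.015 0.021 0.043] [-0.001 -0.001 -0.008] n 0.09576279303664403 0.022505622272151755
[-0.78941369 -0.15128122 -1.30548209]
```

View pics/w5.png

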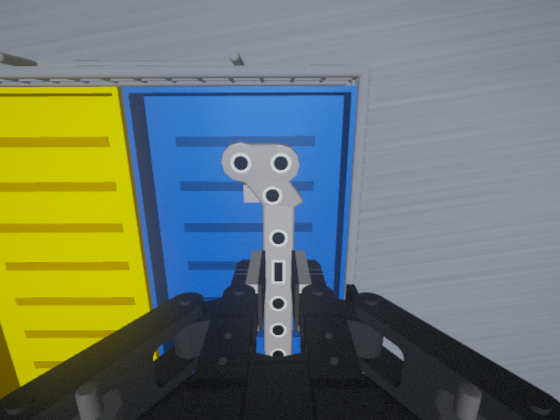

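Request:
{"fn": "arm_command", "kwargs": {"deltas": [[[0,0,0.02,0,0,0],[0,0,0.04,0,0,0],[0,0,0.04,0,0,0]]]}}

```text
time: 6.02
tcp_pos: [0.5404, 0.2751, 0.0249]
orientation: [0.075, 0.997, -0.0, 0.0]
force: [-0.0, -0.4, -1.0]
opening: 0.158
```

Request:
{"fn": "arm_command", "kwargs": {"deltas": [[[0,0,0,0,0,0],[0,0,0,0,0,0],[0,0,-0.03,0,0,0],[0,0,-0.3,0,0,0],[0,0,-0.7,0,0,0],[0,0,-1,0,0,0]]], "jaw": 0.74}}

```text
time: 6.78
tcp_pos: [0.5407, 0.2752, 0.1474]
orientation: [0.075, 0.997, 0.0, 0.001]
force: [1.1, 0.1, 0.4]
opening: 0.263
```

```bash
python3 go.py 0.4973 -0.3085 0.146 96.8
python3 - <<'E'
from h import *
f=robot.grab_frame("wrist")[:,:,::-1].copy();cv2.imwrite("pics/w6.png",f);print(robot.observe()["force"])
E
```

```text
t 6.78 tcp [0.5407 0.2752 0.1474] open 0.263 q [ 0.47  0.21  0.15  1.51 -0.    0.62]
delta [-0.368 -4.863  0.007] [ 0.002  0.003 -0.537] n 9.3645003488897 1.43576265077022
[-0.80934469 -0.29955017  3.32200619]
```

View pics/w6.png

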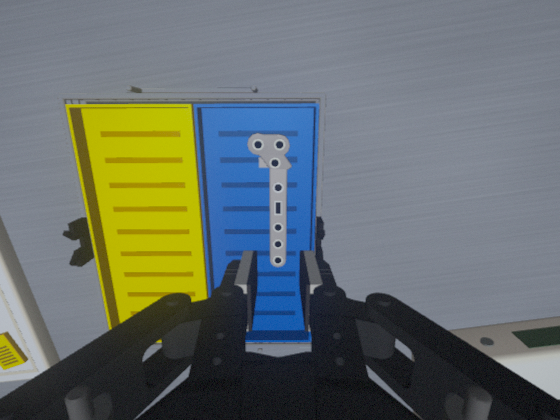

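Request:
{"fn": "arm_command", "kwargs": {"deltas": [[[-0.04,-0.5,0,0,0,0],[-0.07,-1,0,0,0,0]]], "jaw": 0.45}}

```text
time: 7.08
tcp_pos: [0.5307, 0.1543, 0.1451]
orientation: [0.074, 0.997, 0.0, 0.0]
force: [0.3, -0.8, 0.0]
opening: 0.551
```

Request:
{"fn": "arm_command", "kwargs": {"deltas": [[[-0.04,-0.5,0,0,0,0],[-0.07,-1,0,0,0,0]]]}}

```text
time: 7.32
tcp_pos: [0.5209, 0.0335, 0.1452]
orientation: [0.075, 0.997, 0.0, 0.0]
force: [1.0, -0.1, 0.5]
opening: 0.549
```

Request:
{"fn": "arm_command", "kwargs": {"deltas": [[[-0.04,-0.5,0,0,0,0],[-0.07,-1,0,0,0,0]]]}}

```text
time: 7.58
tcp_pos: [0.5113, -0.0866, 0.1453]
orientation: [0.075, 0.997, -0.0, 0.0]
force: [1.2, 0.5, -0.4]
opening: 0.55
```

Request:
{"fn": "arm_command", "kwargs": {"deltas": [[[-0.04,-0.5,0,0,0,-0.2],[-0.07,-1,0,0,0,-0.5],[-0.07,-1,0,0,0,-0.53]]]}}

```text
time: 7.95
tcp_pos: [0.5012, -0.2081, 0.1448]
orientation: [-0.056, 0.998, -0.0, -0.0]
force: [-0.0, 0.6, -0.6]
opening: 0.547
```

```bash
python3 go.py 0.4973 -0.3085 0.115 96.8
```

```text
t 7.95 tcp [ 0.5012 -0.2081  0.1448] open 0.547 q [-0.39  0.05 -0.03  1.49 -0.   -0.51]
delta [ 0.127 -0.828  0.249] [-0.001 -0.    -0.012] n 1.6767784896479283 0.031642468441466266
```

Request:
{"fn": "arm_command", "kwargs": {"deltas": [[[0.06,-0.45,0.12,0,0,-0.02],[0.13,-0.83,0.25,0,0,-0.02],[0.13,-0.83,0.25,0,0,-0.02]]]}}

```text
time: 8.32
tcp_pos: [0.4972, -0.3066, 0.1132]
orientation: [-0.061, 0.998, 0.001, -0.001]
force: [-0.2, 0.5, -0.4]
opening: 0.547
```

```bash
python3 - <<'E'
from h import *
c=robot.camera_model("wrist")
f=robot.grab_frame("wrist")[:,:,::-1].copy();cv2.imwrite("pics/w7raw.png",f)
o=np.array([.4973,-.3085]);y=np.radians(7.2);d=np.array([np.cos(y),np.sin(y)])
for t in(-.064,0,.035,.065):
    u,v=proj(c,(*(o+d*t),.0275));print(u,v);cv2.circle(f,(int(u),int(v)),3,(0,0,255),-1)
cv2.imwrite("pics/w7.png",f)
E
python3 go.py 0.4973 -0.3085 0.026 97.2
```

```text
275.2801847257807 136.10998832396143
275.88403339377004 218.51901836825874
276.177081631622 258.5121860570802
276.41030978971276 290.34152891424765
t 8.38 tcp [ 0.4976 -0.3054  0.1141] open 0.546 q [-0.55  0.16  0.03  1.44  0.   -0.67]
delta [ 0.005 -0.027  0.734] [ 0.002 -0.002 -0.005] n 1.4106457351947006 0.016741806152917562
```

View pics/w7.png

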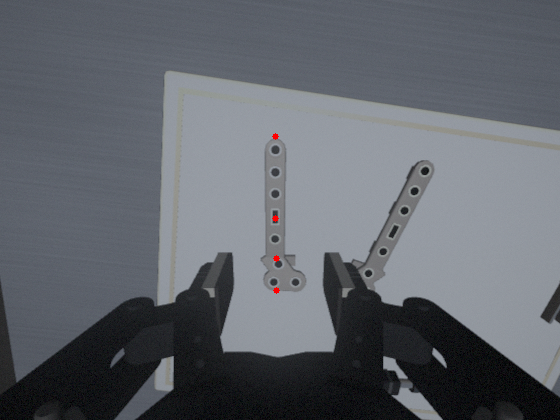

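Request:
{"fn": "arm_command", "kwargs": {"deltas": [[[0,-0.02,0.35,0,0,0],[0,-0.025,0.65,0,0,0],[0,-0.025,0.74,0,0,0],[0,-0.025,0.74,0,0,0]]]}}

```text
time: 8.88
tcp_pos: [0.4987, -0.3074, 0.0267]
orientation: [-0.063, 0.998, 0.0, 0.0]
force: [0.3, -0.1, 0.8]
opening: 0.55
```

Request:
{"fn": "arm_command", "kwargs": {"deltas": [[[0,0,0,0,0,0],[0,0,0,0,0,0],[0,0,0,0,0,0],[0,0,-0.2,0,0,0],[0,0,-0.6,0,0,0],[0,0,-1,0,0,0],[0,0,-1,0,0,0]]], "jaw": 1.0}}

```text
time: 9.75
tcp_pos: [0.4999, -0.3093, 0.1508]
orientation: [-0.062, 0.998, -0.002, 0.003]
force: [-0.1, -1.0, -1.1]
opening: 0.001
```

```bash
python3 go.py 0.57 0.236 0.146 81.6
python3 - <<'E'
from h import *
f=robot.grab_frame("wrist")[:,:,::-1].copy();cv2.imwrite("pics/w8.png",f);print(robot.observe()["force"])
E
```

```text
t 9.75 tcp [ 0.4999 -0.3093  0.1508] open 0.001 q [-0.55  0.15  0.1   1.5  -0.   -0.68]
delta [-1.146  4.436  0.026] [-0.007  0.012  0.543] n 8.797683089819406 1.4529262452469558
[-0.31479492 -0.27304836 -0.82788098]
```

View pics/w8.png

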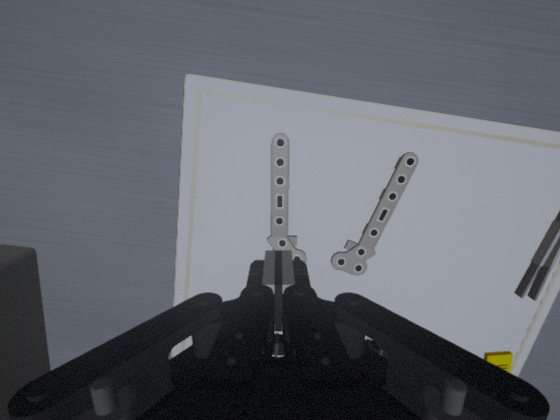

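Request:
{"fn": "arm_command", "kwargs": {"deltas": [[[0,0,0,0,0,0],[0,0,0,0,0,0]]], "jaw": 0.45}}

```text
time: 10.05
tcp_pos: [0.4978, -0.308, 0.1446]
orientation: [-0.063, 0.998, 0.001, -0.001]
force: [-0.6, 0.6, -0.2]
opening: 0.424
```

```bash
python3 - <<'E'
from h import *
c=robot.camera_model("wrist")
f=robot.grab_frame("wrist")[:,:,::-1].copy();cv2.imwrite("pics/w9raw.png",f)
o=np.array([.4973,-.3085]);y=np.radians(7.2);d=np.array([np.cos(y),np.sin(y)])
for t in(-.064,0,.035,.065):
    u,v=proj(c,(*(o+d*t),.0275));print(u,v);cv2.circle(f,(int(u),int(v)),2,(0,0,255),-1)
cv2.imwrite("pics/w9.png",cv2.resize(f[100:310,180:460],None,fx=2.5,fy=2.5))
E
python3 go.py 0.4973 -0.3085 0.0235 97.2
```

```text
277.55902099919206 134.18990954164758
277.7041387998931 207.48814759226065
277.77552857829113 243.54674926704857
277.8328035003224 272.47601121220805
t 10.1 tcp [ 0.4979 -0.308   0.1448] open 0.505 q [-0.55  0.16  0.09  1.5  -0.   -0.68]
delta [ 0.004 -0.005  1.011] [ 0.003 -0.003 -0.001] n 1.9407029918172918 0.011391665306895294
```

View pics/w9.png

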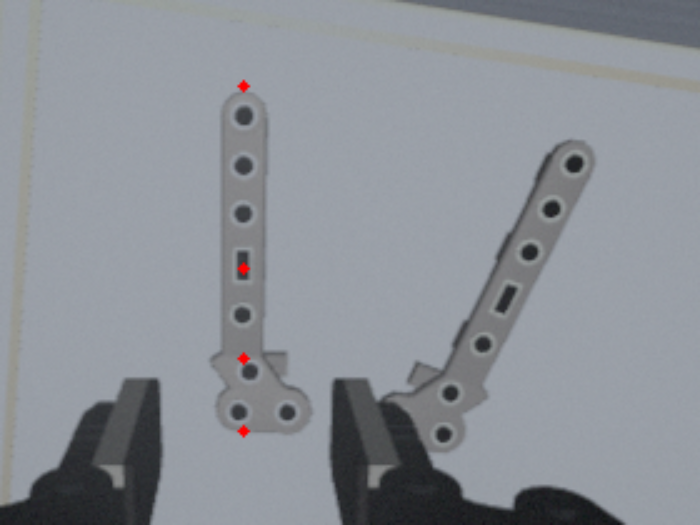

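Request:
{"fn": "arm_command", "kwargs": {"deltas": [[[0,0,0.4,0,0,0],[0,0,0.8,0,0,0],[0,0,0.98,0,0,0],[0,0,1.0,0,0,0],[0,0,1.0,0,0,0]]]}}

```text
time: 10.72
tcp_pos: [0.4986, -0.3085, 0.0268]
orientation: [-0.063, 0.998, -0.0, 0.0]
force: [-0.3, -0.5, -0.0]
opening: 0.554
```

Request:
{"fn": "arm_command", "kwargs": {"deltas": [[[0,0,0,0,0,0],[0,0,0,0,0,0],[0,0,0,0,0,0],[0,0,0,0,0,0]]], "jaw": 1.0}}

```text
time: 11.22
tcp_pos: [0.4991, -0.3087, 0.0276]
orientation: [-0.063, 0.998, -0.001, 0.001]
force: [-0.5, 1.1, 6.7]
opening: 0.002
```

Request:
{"fn": "arm_command", "kwargs": {"deltas": [[[0,0,-0.05,0,0,0],[0,0,-0.05,0,0,0],[0,0,0,0,0,0],[0,0,0.035,0,0,0],[0,0,0.035,0,0,0],[0,0,0.035,0,0,0]]], "jaw": 0.5}}

```text
time: 11.98
tcp_pos: [0.4983, -0.3083, 0.0218]
orientation: [-0.063, 0.998, 0.0, -0.0]
force: [-0.3, 0.8, 0.9]
opening: 0.499
```

```bash
python3 go.py 0.4973 -0.3085 0.0225 97.2
```

```text
t 11.97 tcp [ 0.4983 -0.3083  0.0218] open 0.499 q [-0.55  0.19 -0.11  1.27  0.   -0.68]
delta [ 0.009 -0.001 -0.006] [ 0.    -0.    -0.001] n 0.02033767543111231 0.002766296893971849
```

Request:
{"fn": "arm_command", "kwargs": {"deltas": [[[0,0,0,0,0,0],[0,0,0,0,0,0],[0,0,0,0,0,0],[0,0,0,0,0,0]]], "jaw": 1.0}}

```text
time: 12.48
tcp_pos: [0.4985, -0.3084, 0.0222]
orientation: [-0.063, 0.998, -0.0, 0.0]
force: [0.1, 0.1, 4.4]
opening: 0.164
```

Request:
{"fn": "arm_command", "kwargs": {"deltas": [[[0,0,-0.2,0,0,0],[0,0,-0.6,0,0,0],[0,0,-1,0,0,0],[0,0,-1,0,0,0]]]}}

```text
time: 12.98
tcp_pos: [0.4998, -0.3092, 0.1459]
orientation: [-0.063, 0.998, -0.002, 0.003]
force: [-0.1, 0.3, -1.1]
opening: 0.169
```

```bash
python3 go.py 0.5904 0.2301 0.142 81.6
python3 - <<'E'
from h import *
f=robot.grab_frame("wrist")[:,:,::-1].copy();cv2.imwrite("pics/w10.png",f);print(robot.observe()["force"])
E
```

```text
t 12.97 tcp [ 0.4998 -0.3092  0.1459] open 0.169 q [-0.55  0.16  0.09  1.5  -0.   -0.68]
delta [-1.31   4.365  0.022] [-0.006  0.011  0.544] n 8.749680318342135 1.4541369187306747
[-0.7295512   0.5816965  -1.86835132]
```

View pics/w10.png

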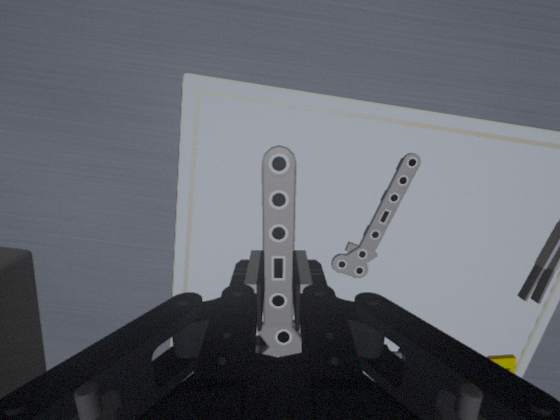

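Request:
{"fn": "arm_command", "kwargs": {"deltas": [[[-0.15,0.5,0,0,0,0],[-0.3,1,0,0,0,0]]]}}

```text
time: 13.28
tcp_pos: [0.5183, -0.1839, 0.1398]
orientation: [-0.062, 0.998, 0.001, -0.001]
force: [1.3, 0.6, -0.8]
opening: 0.169
```

Request:
{"fn": "arm_command", "kwargs": {"deltas": [[[-0.15,0.5,0,0,0,0],[-0.3,1,0,0,0,0]]]}}

```text
time: 13.52
tcp_pos: [0.539, -0.0598, 0.14]
orientation: [-0.062, 0.998, 0.0, -0.001]
force: [0.9, -0.5, -1.0]
opening: 0.166
```

Request:
{"fn": "arm_command", "kwargs": {"deltas": [[[-0.15,0.5,0,0,0,0],[-0.3,1,0,0,0,0]]]}}

```text
time: 13.78
tcp_pos: [0.5597, 0.0635, 0.14]
orientation: [-0.063, 0.998, -0.0, -0.001]
force: [1.4, -0.3, -1.3]
opening: 0.165
```

Request:
{"fn": "arm_command", "kwargs": {"deltas": [[[-0.15,0.5,0,0,0,0.2],[-0.3,1,0,0,0,0.5],[-0.3,1,0,0,0,0.54],[-0.3,1,0,0,0,0.54]]]}}

```text
time: 14.28
tcp_pos: [0.5804, 0.1849, 0.1402]
orientation: [0.072, 0.997, -0.001, -0.001]
force: [0.1, -0.1, -1.2]
opening: 0.168
```

```bash
python3 go.py 0.5904 0.2301 0.0285 81.6;  python3 - <<'E'
from h import *
c=robot.camera_model("wrist");np.save("w11.npy",c["world_to_cam"])
f=robot.grab_frame("wrist")[:,:,::-1].copy();cv2.imwrite("pics/w11.png",f);print(robot.observe()["force"])
E
```

```text
t 14.28 tcp [0.5804 0.1849 0.1402] open 0.168 q [ 0.31  0.22  0.15  1.5  -0.    0.45]
delta [-0.031  0.386  0.93 ] [-0.003 -0.005  0.007] n 1.9338256650633856 0.024095248372341546
[-0.36671657 -0.7616966  -0.50416068]
```

View pics/w11.png

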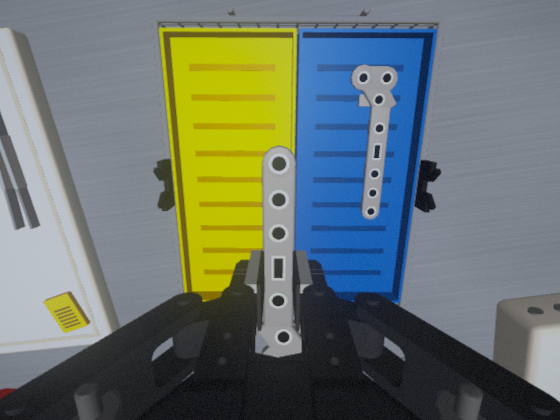

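Run:
```python
from h import *
c=robot.camera_model("wrist");c["world_to_cam"]=np.load("w11.npy")
bc=np.array([.5544,.2012]);a=np.radians(-8.4);ex=np.array([np.cos(a),np.sin(a)]);ey=np.array([-ex[1],ex[0]])
for uv in((162,30),(297.5,30),(435,30)): 
    w=onz(c,*uv,.034)[:2]-bc;print(uv,w@ex,w@ey)
for uv in((166,186),(427,187)):
    for z in(.05,.061):
        w=onz(c,*uv,z)[:2]-bc;print(uv,z,w@ex,w@ey)
w=onz(c,376.5,152,.026)[:2]-bc;print("P1 slot",w@ex,w@ey)
w=onz(c,370.5,219,.026)[:2]-bc;print("P1 tail",w@ex,w@ey)
```

```text
(162, 30) -0.11076074285010144 -0.09860710296281498
(297.5, 30) -0.1109572700053584 0.0010785611719233118
(435, 30) -0.11115646276486398 0.10211631596048418
(166, 186) 0.05 0.0026673276424743477 -0.10160703740736964
(166, 186) 0.061 0.00044369756527722 -0.09737985554004118
(427, 187) 0.05 0.0029226495977853163 0.10491940957223707
(427, 187) 0.061 0.0006868698345496634 0.09931887612847257
P1 slot -0.022160063720708667 0.07018186268672774
P1 tail 0.037263034884664134 0.07045787237060987
```

Request:
{"fn": "arm_command", "kwargs": {"deltas": [[[-0.03,0.385,0,0,0,0],[-0.03,0.385,0,0,0,0.01],[-0.03,0.385,0.4,0,0,0.01],[-0.03,0.385,0.75,0,0,0.01],[-0.03,0.385,0.92,0,0,0.01],[-0.03,0.385,0.92,0,0,0.01],[-0.03,0.385,0.92,0,0,0.01]]]}}

```text
time: 15.2
tcp_pos: [0.592, 0.2295, 0.0329]
orientation: [0.075, 0.997, 0.0, 0.001]
force: [0.6, 0.1, -0.7]
opening: 0.168
```

```bash
python3 go.py 0.5904 0.2301 0.0218 81.6
```

```text
t 15.2 tcp [0.592  0.2295 0.0329] open 0.168 q [ 0.37  0.3   0.04  1.31 -0.    0.52]
delta [0.014 0.003 0.092] [ 0.001  0.003 -0.008] n 0.17913367426894086 0.023131304574053442
```

Request:
{"fn": "arm_command", "kwargs": {"deltas": [[[0,0,0.04,0,0,0],[0,0,0.08,0,0,0],[0,0,0.085,0,0,0],[0,0,0.085,0,0,0]]]}}

```text
time: 15.7
tcp_pos: [0.5913, 0.2303, 0.0213]
orientation: [0.075, 0.997, -0.0, -0.0]
force: [-0.2, -1.1, -1.1]
opening: 0.168
```

Request:
{"fn": "arm_command", "kwargs": {"deltas": [[[0,0,0,0,0,0],[0,0,0,0,0,0],[0,0,-0.03,0,0,0],[0,0,-0.3,0,0,0],[0,0,-0.7,0,0,0],[0,0,-1,0,0,0]]], "jaw": 0.74}}

```text
time: 16.45
tcp_pos: [0.5917, 0.2304, 0.1438]
orientation: [0.075, 0.997, 0.0, 0.001]
force: [0.2, 0.3, -0.3]
opening: 0.26
```

```bash
python3 go.py 0.4989 -0.214 0.14 75.4
python3 - <<'E'
from h import *
f=robot.grab_frame("wrist")[:,:,::-1].copy();cv2.imwrite("pics/w12.png",f);print(robot.observe()["force"])
E
```

```text
t 16.45 tcp [0.5917 0.2304 0.1438] open 0.26 q [ 0.37  0.28  0.22  1.52 -0.    0.52]
delta [ 0.212 -3.777  0.028] [0.002 0.003 0.21 ] n 7.263388528741768 0.5614665821972774
[-1.54268153 -1.69679833  3.46456024]
```

View pics/w12.png

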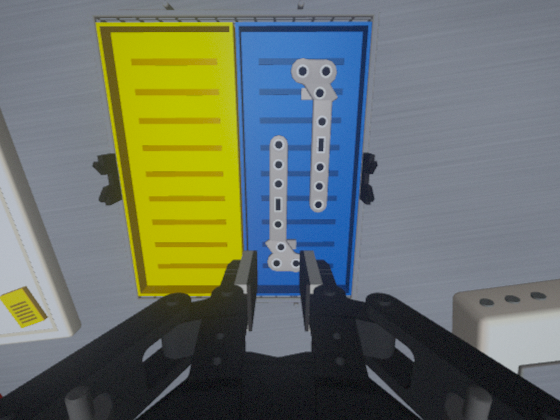

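Both left plates lie flat in the blue tray, heads at about (313,75) and (285,262). Now the right plate.

Request:
{"fn": "arm_command", "kwargs": {"deltas": [[[0.02,-0.5,0,0,0,0],[0.05,-1,0,0,0,0]]], "jaw": 0.5}}

```text
time: 16.75
tcp_pos: [0.5673, 0.1117, 0.1415]
orientation: [0.074, 0.997, 0.0, 0.0]
force: [-0.4, -0.8, 0.1]
opening: 0.501
```

Request:
{"fn": "arm_command", "kwargs": {"deltas": [[[0.02,-0.5,0,0,0,0],[0.05,-1,0,0,0,0]]]}}

```text
time: 17.0
tcp_pos: [0.5432, -0.0069, 0.1416]
orientation: [0.075, 0.997, -0.0, 0.0]
force: [0.8, 0.0, 0.4]
opening: 0.495
```

Request:
{"fn": "arm_command", "kwargs": {"deltas": [[[0.02,-0.5,0,0,0,0],[0.06,-1,0,0,0,0.2],[0.06,-1,0,0,0,0.21]]]}}

```text
time: 17.38
tcp_pos: [0.5177, -0.1263, 0.1416]
orientation: [0.13, 0.991, -0.0, 0.0]
force: [-0.1, 0.3, -0.9]
opening: 0.502
```

```bash
python3 go.py 0.4989 -0.214 0.1 75.4
```

```text
t 17.38 tcp [ 0.5177 -0.1263  0.1416] open 0.502 q [-0.24  0.03 -0.06  1.48 -0.    0.02]
delta [-0.037 -0.747  0.347] [-0.001  0.001 -0.013] n 1.5827391274595248 0.03447867362709114
```

Request:
{"fn": "arm_command", "kwargs": {"deltas": [[[-0.02,-0.4,0.15,0,0,-0.01],[-0.04,-0.75,0.35,0,0,-0.01],[-0.04,-0.75,0.35,0,0,-0.01]]]}}

```text
time: 17.75
tcp_pos: [0.4995, -0.212, 0.0974]
orientation: [0.125, 0.992, 0.0, -0.001]
force: [-0.4, 0.9, -0.5]
opening: 0.5
```

```bash
python3 - <<'E'
from h import *
c=robot.camera_model("wrist")
f=robot.grab_frame("wrist")[:,:,::-1].copy()
o=np.array([.4989,-.214]);y=np.radians(-14.6);d=np.array([np.cos(y),np.sin(y)])
for t in(-.064,0,.035,.065):
    u,v=proj(c,(*(o+d*t),.0275));print(u,v);cv2.circle(f,(int(u),int(v)),2,(0,0,255),-1)
cv2.imwrite("pics/w13.png",f)
E
python3 go.py 0.4989 -0.214 0.0222 75.4
```

```text
275.9265218648621 136.97093970859663
275.90865839047336 224.93223793852582
275.9000571782878 267.2853532245973
275.89324315358357 300.8382022454383
t 17.8 tcp [ 0.5003 -0.2111  0.0986] open 0.5 q [-0.4   0.06 -0.11  1.4   0.   -0.15]
delta [ 0.004 -0.027  0.636] [ 0.001 -0.003  0.008] n 1.2230806787464512 0.023651332275866115
```

View pics/w13.png

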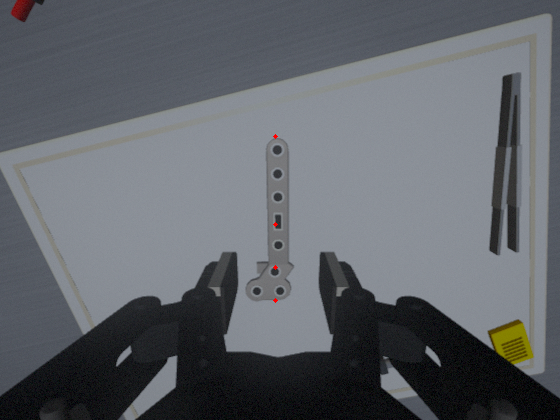

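Request:
{"fn": "arm_command", "kwargs": {"deltas": [[[0,-0.02,0.35,0,0,0],[0,-0.025,0.6,0,0,0],[0,-0.025,0.64,0,0,0],[0,-0.025,0.64,0,0,0],[0,-0.025,0.64,0,0,0]]]}}

```text
time: 18.42
tcp_pos: [0.501, -0.214, 0.0243]
orientation: [0.124, 0.992, -0.0, 0.001]
force: [0.1, 0.2, 0.3]
opening: 0.5
```

Request:
{"fn": "arm_command", "kwargs": {"deltas": [[[0,0,0.02,0,0,0],[0,0,0.02,0,0,0]]]}}

```text
time: 18.68
tcp_pos: [0.5, -0.2141, 0.0204]
orientation: [0.125, 0.992, -0.0, 0.0]
force: [0.2, 0.6, -1.0]
opening: 0.501
```

Request:
{"fn": "arm_command", "kwargs": {"deltas": [[[0,0,0,0,0,0],[0,0,0,0,0,0],[0,0,0,0,0,0],[0,0,0,0,0,0]]], "jaw": 1.0}}

```text
time: 19.18
tcp_pos: [0.5001, -0.2142, 0.0205]
orientation: [0.125, 0.992, -0.0, 0.0]
force: [0.6, -0.1, 5.3]
opening: 0.171
```

Request:
{"fn": "arm_command", "kwargs": {"deltas": [[[0,0,-0.2,0,0,0],[0,0,-0.6,0,0,0],[0,0,-1,0,0,0],[0,0,-1,0,0,0]]]}}

```text
time: 19.68
tcp_pos: [0.5014, -0.2147, 0.1437]
orientation: [0.125, 0.992, -0.001, 0.003]
force: [0.6, 0.4, -1.5]
opening: 0.17
```

```bash
python3 go.py 0.550 0.1588 0.14 81.6
```

```text
t 19.68 tcp [ 0.5014 -0.2147  0.1437] open 0.17 q [-0.4   0.05 -0.03  1.48  0.   -0.15]
delta [0.377 3.116 0.026] [-0.002  0.011 -0.206] n 6.0259461684331805 0.5526832964089705
```

Request:
{"fn": "arm_command", "kwargs": {"deltas": [[[0.06,0.5,0,0,0,0],[0.12,1,0,0,0,0]]]}}

```text
time: 19.92
tcp_pos: [0.5151, -0.0932, 0.1386]
orientation: [0.126, 0.992, 0.0, -0.001]
force: [0.9, 0.1, -1.5]
opening: 0.169
```

Request:
{"fn": "arm_command", "kwargs": {"deltas": [[[0.06,0.5,0,0,0,0],[0.12,1,0,0,0,0]]]}}

```text
time: 20.18
tcp_pos: [0.5308, 0.0275, 0.1387]
orientation: [0.125, 0.992, -0.0, -0.001]
force: [0.6, -0.2, -0.8]
opening: 0.171
```

Request:
{"fn": "arm_command", "kwargs": {"deltas": [[[0.06,0.5,0,0,0,-0.1],[0.12,1,0,0,0,-0.2],[0.12,1,0,0,0,-0.2],[0.12,1,0,0,0,-0.2]]]}}

```text
time: 20.68
tcp_pos: [0.5464, 0.1454, 0.1388]
orientation: [0.075, 0.997, -0.0, -0.001]
force: [-0.3, -0.7, -0.7]
opening: 0.167
```

```bash
python3 go.py 0.550 0.1588 0.028 81.6;python3 - <<'E'
from h import *
f=robot.grab_frame("wrist")[:,:,::-1].copy();cv2.imwrite("pics/w14.png",f);print(robot.observe()["force"])
E
```

```text
t 20.68 tcp [0.5464 0.1454 0.1388] open 0.167 q [ 0.26  0.11  0.02  1.49 -0.    0.41]
delta [-0.014  0.116  0.923] [-0.002 -0.004 -0.005] n 1.786418859477424 0.01844769356094339
[-0.48326936 -0.02610733 -1.39952716]
```

View pics/w14.png

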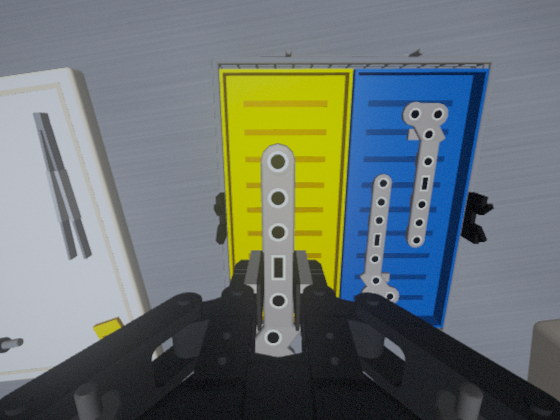

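Request:
{"fn": "arm_command", "kwargs": {"deltas": [[[-0.01,0.11,0.3,0,0,0],[-0.01,0.11,0.7,0,0,0],[-0.01,0.11,0.92,0,0,0],[-0.01,0.11,0.96,0,0,0],[-0.01,0.11,0.96,0,0,0],[-0.01,0.11,0.96,0,0,0]]]}}

```text
time: 21.48
tcp_pos: [0.5511, 0.1582, 0.0266]
orientation: [0.075, 0.997, 0.0, 0.001]
force: [-0.3, 0.4, -0.9]
opening: 0.168
```

```bash
python3 go.py 0.550 0.1588 0.0198 81.6
```

```text
t 21.48 tcp [0.5511 0.1582 0.0266] open 0.168 q [ 0.28  0.16 -0.14  1.27 -0.    0.43]
delta [0.01  0.003 0.056] [ 0.002  0.004 -0.008] n 0.11013102043982914 0.02418395369580433
```

Request:
{"fn": "arm_command", "kwargs": {"deltas": [[[0,0,0.03,0,0,0],[0,0,0.05,0,0,0],[0,0,0.05,0,0,0]]]}}

```text
time: 21.85
tcp_pos: [0.5503, 0.1584, 0.019]
orientation: [0.075, 0.997, 0.0, 0.0]
force: [0.4, -0.6, 0.3]
opening: 0.169
```

Request:
{"fn": "arm_command", "kwargs": {"deltas": [[[0,0,0,0,0,0],[0,0,0,0,0,0],[0,0,-0.03,0,0,0],[0,0,-0.3,0,0,0],[0,0,-0.7,0,0,0],[0,0,-1,0,0,0]]], "jaw": 0.74}}

```text
time: 22.6
tcp_pos: [0.5504, 0.1584, 0.1412]
orientation: [0.075, 0.997, 0.0, 0.001]
force: [0.7, -0.3, 0.4]
opening: 0.26
```

```bash
python3 go.py 0.6466 -0.2513 0.14 3.5;python3 - <<'E'
from h import *
c=robot.camera_model("wrist");np.save("w15.npy",c["world_to_cam"])
f=robot.grab_frame("wrist")[:,:,::-1].copy();cv2.imwrite("pics/w15.png",f);print(robot.observe()["force"])
cv2.imwrite("pics/top1.png",robot.grab_frame("top")[:,:,::-1])
E
```

```text
t 22.6 tcp [0.5504 0.1584 0.1412] open 0.26 q [0.28 0.12 0.04 1.49 0.   0.43]
delta [-1.302 -3.257  0.01 ] [3.00e-03 1.00e-03 2.72e+00] n 6.73386638540158 7.272341218187468
[-0.90265701 -0.26963591  4.51100817]
```

View pics/w15.png

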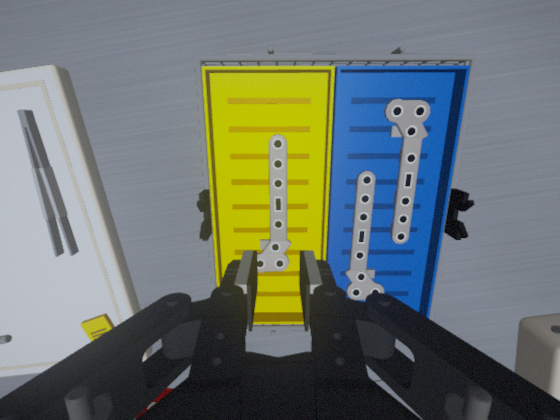

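Request:
{"fn": "arm_command", "kwargs": {"deltas": [[[-0.13,-0.35,0,0,0,0.35],[-0.27,-0.7,0,0,0,0.7],[-0.4,-1,0,0,0,1.0]]], "jaw": 0.4}}

```text
time: 23.08
tcp_pos: [0.5797, 0.0311, 0.1385]
orientation: [0.322, 0.947, -0.0, -0.0]
force: [0.7, 0.1, -0.4]
opening: 0.602
```

```bash
python3 go.py 0.6466 -0.2513 0.14 3.5
```

```text
t 23.07 tcp [0.5797 0.0311 0.1385] open 0.602 q [ 0.05  0.15  0.06  1.49 -0.    0.71]
delta [-1.876 -1.527 -0.013] [-1.000e-03 -0.000e+00  1.709e+00] n 4.643577719407181 4.569882158511311
```

Request:
{"fn": "arm_command", "kwargs": {"deltas": [[[-0.35,-0.27,0,0,0,0.3],[-0.7,-0.55,0,0,0,0.65],[-0.95,-0.77,0,0,0,0.95]]]}}

```text
time: 23.45
tcp_pos: [0.6147, -0.1121, 0.1382]
orientation: [0.536, 0.844, -0.0, -0.0]
force: [0.1, 0.2, -0.5]
opening: 0.599
```

```bash
python3 go.py 0.6466 -0.2513 0.14 3.5
```

```text
t 23.45 tcp [ 0.6147 -0.1121  0.1382] open 0.599 q [-0.18  0.25  0.18  1.5  -0.    0.95]
delta [-1.163 -0.253 -0.015] [-0.001 -0.     0.757] n 2.2851260913407576 2.025147239741656
```

Request:
{"fn": "arm_command", "kwargs": {"deltas": [[[-0.35,-0.1,0,0,0,0.3],[-0.7,-0.2,0,0,0,0.6],[-1,-0.25,0,0,0,0.76],[-1,-0.25,0,0,0,0.76]]]}}

```text
time: 23.95
tcp_pos: [0.6391, -0.2335, 0.1375]
orientation: [0.685, 0.729, -0.0, -0.001]
force: [-1.1, 0.9, 0.6]
opening: 0.602
```

```bash
python3 go.py 0.6466 -0.2513 0.12 3.5;python3 - <<'E'
from h import *
c=robot.camera_model("wrist")
f=robot.grab_frame("wrist")[:,:,::-1].copy()
o=np.array([.6466,-.2513]);y=np.radians(93.5);d=np.array([np.cos(y),np.sin(y)])
for t in(-.08,0,.08,.116):
    u,v=proj(c,(*(o+d*t),.036 if t<.09 else .028));print(u,v);cv2.circle(f,(int(u),int(v)),2,(0,0,255),-1)
cv2.imwrite("pics/w16.png",f)
E
```

```text
t 23.95 tcp [ 0.6391 -0.2335  0.1375] open 0.602 q [-0.35  0.39  0.36  1.54 -0.    1.16]
delta [-0.152  0.053  0.146] [-0.003 -0.001  0.003] n 0.41708512180751145 0.010950730522552167
285.4248683871753 311.5827691134081
286.11550930841037 232.04800913264768
286.9393941437293 137.16877360791716
287.0741836578834 89.40587782501707
```

View pics/w16.png

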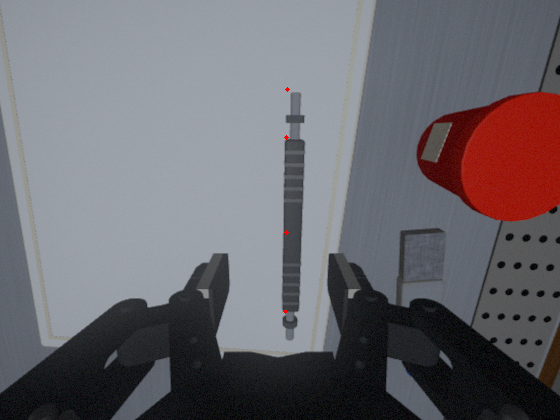

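Run:
```python
from h import *
c=robot.camera_model("wrist")
for z,ps in((.036,((294.8,140),(291,310))),(.028,((295.5,93),(290,340)))):
    a,b=[onz(c,*p,z) for p in ps];d=a-b
    print(a,b,"mid",(a+b)/2,"len",np.linalg.norm(d),np.degrees(np.arctan2(d[1],d[0])))
f=robot.grab_frame("wrist")[:,:,::-1]
g=f.mean(2)
for v in(160,200,240,280): 
    xs=np.nonzero(g[v,265:320]<95)[0]+265;print(v,xs.min(),xs.max(),onz(c,(xs.min()+xs.max())/2,v,.036)[:2])
```

```text
[ 0.64785718 -0.17176874  0.036     ] [ 0.65673136 -0.32775068  0.036     ] mid [ 0.65229427 -0.24975971  0.036     ] len 0.15623416636230814 93.25618308974992
[ 0.64598737 -0.13621348  0.028     ] [ 0.65912951 -0.36820547  0.028     ] mid [ 0.65255844 -0.25220948  0.028     ] len 0.23236394543612204 93.24229012382132
160 285 303 [ 0.64846769 -0.1875338 ]
200 284 302 [ 0.65026494 -0.22089179]
240 284 300 [ 0.65220935 -0.25698115]
280 283 299 [ 0.65431977 -0.29615164]
```

```bash
python3 go.py 0.6523 -0.2513 0.05 3.25
```

```text
t 24.05 tcp [ 0.639  -0.2312  0.1382] open 0.604 q [-0.35  0.39  0.36  1.54  0.    1.16]
delta [-0.175  0.1    0.734] [-0.002 -0.001  0.019] n 1.462233406747192 0.051107820282021786
```

Request:
{"fn": "arm_command", "kwargs": {"deltas": [[[-0.1,0.06,0.2,0,0,0.02],[-0.175,0.1,0.5,0,0,0.02],[-0.175,0.1,0.73,0,0,0.02],[-0.175,0.1,0.73,0,0,0.02]]]}}

```text
time: 24.55
tcp_pos: [0.651, -0.2502, 0.0473]
orientation: [0.687, 0.727, -0.001, -0.003]
force: [-0.5, -0.7, 0.5]
opening: 0.596
```

```bash
python3 go.py 0.6523 -0.2513 0.023 3.25
python3 - <<'E'
from h import *
f=robot.grab_frame("wrist")[:,:,::-1]; cv2.imwrite("pics/w17.png",f)
E
```

```text
t 24.55 tcp [ 0.651  -0.2502  0.0473] open 0.596 q [-0.37  0.45  0.26  1.39 -0.    1.15]
delta [-0.01   0.011  0.202] [-0.011 -0.005  0.   ] n 0.38911612010237795 0.03133980225797442
```

View pics/w17.png

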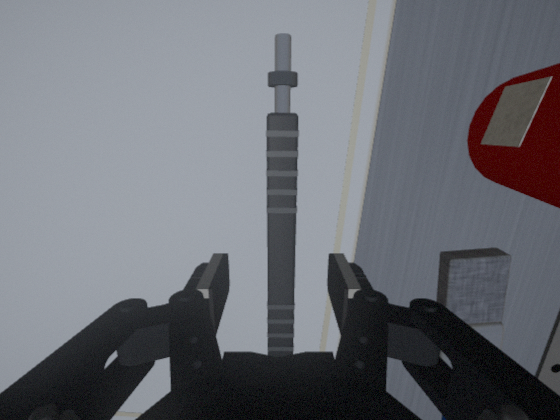

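Request:
{"fn": "arm_command", "kwargs": {"deltas": [[[-0.01,0.01,0.1,0,0,0],[-0.01,0.01,0.2,0,0,0],[-0.01,0.01,0.21,0,0,0],[-0.01,0.01,0.21,0,0,0]]]}}

```text
time: 25.1
tcp_pos: [0.6539, -0.2525, 0.0262]
orientation: [0.687, 0.727, 0.0, 0.0]
force: [-0.7, 0.0, 0.5]
opening: 0.602
```

Request:
{"fn": "arm_command", "kwargs": {"deltas": [[[0,0,0,0,0,0],[0,0,0,0,0,0],[0,0,0,0,0,0],[0,0,0,0,0,0],[0,0,0,0,0,0]]], "jaw": 1.0, "grip_force": 60}}

```text
time: 25.72
tcp_pos: [0.6542, -0.2527, 0.0268]
orientation: [0.687, 0.727, 0.0, 0.0]
force: [0.5, 0.7, 5.3]
opening: 0.164
```

Request:
{"fn": "arm_command", "kwargs": {"deltas": [[[0,0,-0.15,0,0,0],[0,0,-0.45,0,0,0],[0,0,-0.8,0,0,0],[0,0,-1,0,0,0],[0,0,-1,0,0,0]]]}}

```text
time: 26.35
tcp_pos: [0.6548, -0.2528, 0.1489]
orientation: [0.687, 0.727, 0.001, 0.002]
force: [1.5, -0.6, -2.3]
opening: 0.167
```

```bash
python3 go.py 0.5566 0.2024 0.147 -8.4
python3 - <<'E'
from h import *
f=robot.grab_frame("wrist")[:,:,::-1]; cv2.imwrite("pics/w18.png",f);print(robot.observe()["force"])
E
```

```text
t 26.35 tcp [ 0.6548 -0.2528  0.1489] open 0.167 q [-0.37  0.45  0.45  1.57  0.    1.15]
delta [ 3.834 -0.605  0.007] [0.008 0.002 0.405] n 7.451375033131172 1.0837455752469554
[ 0.3282977   0.09161217 -2.89984749]
```

View pics/w18.png

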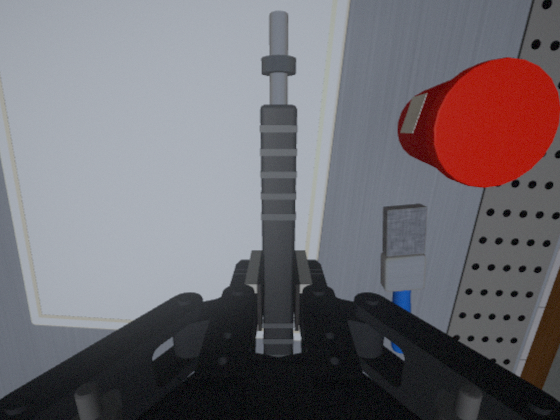

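Run:
```python
from h import *
from scipy.spatial.transform import Rotation as Ro
c=robot.camera_model("wrist");s=robot.observe();M=Ro.from_quat(s["orientation"]).as_matrix()
p=s["tcp_pos"]
for uv,ex,zz in(((279,12),116,.0012),((278.7,65),96,.0012),((278.7,105.5),80,.0092)):
    for dz in(0,.004):
        w=onz(c,*uv,p[2]+zz+dz);print(uv,ex,dz,(M.T@(w-p)*1000).round(1))
```

```text
(279, 12) 116 0 [115.7   0.   -1.3]
(279, 12) 116 0.004 [114.5   0.   -5.3]
(278.7, 65) 96 0 [96.  -0.1 -1.2]
(278.7, 65) 96 0.004 [95.3 -0.1 -5.2]
(278.7, 105.5) 80 0 [79.2 -0.1 -9.2]
(278.7, 105.5) 80 0.004 [ 79.   -0.1 -13.2]
```

Request:
{"fn": "arm_command", "kwargs": {"deltas": [[[0.5,-0.08,0,0,0,0],[1,-0.16,0,0,0,0]]]}}

```text
time: 26.65
tcp_pos: [0.6267, -0.1328, 0.1435]
orientation: [0.688, 0.726, -0.001, -0.001]
force: [0.7, 1.2, -1.4]
opening: 0.166
```

Request:
{"fn": "arm_command", "kwargs": {"deltas": [[[0.5,-0.08,0,0,0,0],[1,-0.16,0,0,0,0]]]}}

```text
time: 26.9
tcp_pos: [0.6007, -0.0133, 0.1441]
orientation: [0.687, 0.727, -0.001, -0.001]
force: [1.6, 0.8, -1.9]
opening: 0.163
```

Request:
{"fn": "arm_command", "kwargs": {"deltas": [[[0.4,-0.05,0,0,0,0.2],[0.8,-0.1,0,0,0,0.4],[0.8,-0.1,0,0,0,0.4],[0.8,-0.1,0,0,0,0.4]]]}}

```text
time: 27.4
tcp_pos: [0.5843, 0.08, 0.1448]
orientation: [0.756, 0.655, -0.001, -0.0]
force: [0.6, -0.3, -1.4]
opening: 0.168
```

```bash
python3 go.py 0.5566 0.2024 0.147 -8.4
python3 - <<'E'
from h import *
c=robot.camera_model("wrist");np.save("w19.npy",c["world_to_cam"])
f=robot.grab_frame("wrist")[:,:,::-1]; cv2.imwrite("pics/w19.png",f)
print(np.abs(np.array(robot.camera_model("wrist")["world_to_cam"])-np.load("w19.npy")).max())
E
```

```text
t 27.4 tcp [0.5843 0.08   0.1448] open 0.168 q [ 0.14  0.17  0.1   1.5  -0.    1.85]
delta [ 0.977 -0.374 -0.019] [-0.003  0.002  0.008] n 2.008542004610583 0.023145780264902775
0.001127857657984288
```

View pics/w19.png

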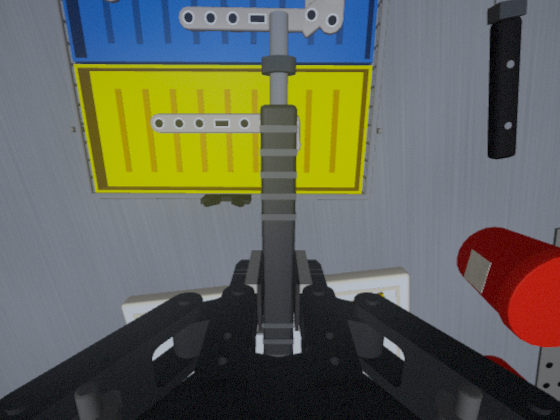

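Run:
```python
from h import *
c=robot.camera_model("wrist");c["world_to_cam"]=np.load("w19.npy")
img=cv2.imread("pics/w19.png").astype(int);b,g,r=img[...,0],img[...,1],img[...,2]
m=((r>b+60)&(g>b+60));m[:55]=0;m[205:]=0
for v in(75,100,130,160,185):
    xs=np.nonzero(m[v,50:400])[0]+50;a=onz(c,xs.min(),v,.034);d=onz(c,xs.max()+1,v,.034);print(v,xs.min(),xs.max(),a[:2],d[:2],((a+d)/2)[:2],np.linalg.norm(a-d))
for u in(110,180,330,350):
    ys=np.nonzero(m[:,u])[0];a=onz(c,u,ys.min(),.034);d=onz(c,u,ys.max()+1,.034);print(u,ys.min(),ys.max(),a[:2],d[:2],((a+d)/2)[:2],np.linalg.norm(a-d))
bc=np.array([.5544,.2012]);ang=np.radians(-8.4);ex=np.array([np.cos(ang),np.sin(ang)]);ey=np.array([-ex[1],ex[0]])
for p in((75,65),(372,66),(93,193),(363,193)):
    w=onz(c,*p,.034)[:2]-bc;print(p,w@ex,w@ey)
cv2.imwrite("pics/ck.png",cv2.resize(img[180:220,170:280].astype(np.uint8),None,fx=7,fy=7,interpolation=cv2.INTER_CUBIC))
```

```text
75 76 371 [0.44347634 0.20965743] [0.67134883 0.176566  ] [0.55741258 0.19311171] 0.23026271069141246
100 80 368 [0.44050777 0.19163594] [0.66800626 0.15864089] [0.55425702 0.17513841] 0.22987874551449772
130 85 366 [0.4369264  0.16888617] [0.66508259 0.13584894] [0.5510045  0.15236756] 0.23053569768167634
160 90 364 [0.43314055 0.14483751] [0.66199204 0.111756  ] [0.54756629 0.12829676] 0.23123016650322054
185 95 361 [0.43052857 0.12361974] [0.65814448 0.09076611] [0.54433652 0.10719293] 0.22997469906161205
110 64 192 [0.47206149 0.21336843] [0.44120391 0.11494542] [0.4566327  0.16415693] 0.10314688679978423
180 65 192 [0.52533125 0.20492032] [0.50143506 0.10625608] [0.51338316 0.1555882 ] 0.10151679832520093
330 65 193 [0.63974309 0.18829733] [0.63017377 0.08678553] [0.63495843 0.13754143] 0.10196184629090486
350 65 193 [0.65497816 0.18608382] [0.64734179 0.08430891] [0.65115998 0.13519636] 0.10206098750970885
(75, 65) -0.11038754777064914 -0.0007546865872710255
(372, 66) 0.11870158829659685 -0.0009226897053004741
(93, 193) -0.11417144676747074 -0.10191454555516595
(363, 193) 0.12021713352866509 -0.1011341072294998
```

View pics/ck.png

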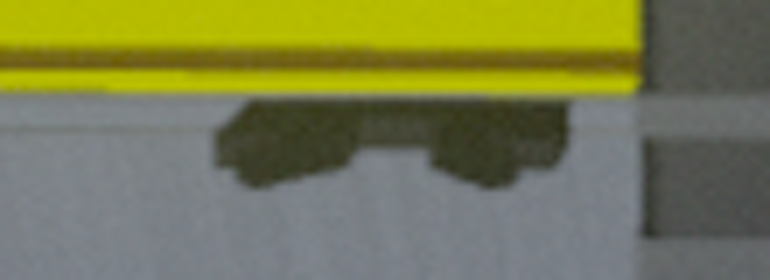

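Run:
```python
from h import *
c=robot.camera_model("wrist");c["world_to_cam"]=np.load("w19.npy")
bc=np.array([.5579,.2017])
for ang in(-8.2,-8.7):
  a=np.radians(ang);ex=np.array([np.cos(a),np.sin(a)]);ey=np.array([-ex[1],ex[0]])
  print(ang,"cam",ray(c,0,0)[0])
  for x,y,z in((-.013,-.106,.061),(.013,-.106,.061),(-.005,-.106,.052),(.005,-.106,.052),(0,-.106,.043),(-.116,-.103,.034),(.116,-.103,.034),(-.116,-.001,.034),(.116,-.001,.034)):
    w=bc+ex*x+ey*y;u,v=proj(c,(*w,z));print((x,y,z),round(u,1),round(v,1),"crop",round((u-170)*7),round((v-180)*7))
```

```text
-8.2 cam [0.59450718 0.15121839 0.28554714]
(-0.013, -0.106, 0.061) 206.8 205.1 crop 257 175
(0.013, -0.106, 0.061) 239.9 205.1 crop 489 175
(-0.005, -0.106, 0.052) 219.2 202.1 crop 344 155
(0.005, -0.106, 0.052) 231.5 202.1 crop 430 155
(0, -0.106, 0.043) 227.1 199.4 crop 400 136
(-0.116, -0.103, 0.034) 95.3 193.6 crop -523 95
(0.116, -0.103, 0.034) 362.4 193.5 crop 1347 95
(-0.116, -0.001, 0.034) 72.0 64.5 crop -686 -809
(0.116, -0.001, 0.034) 373.1 64.1 crop 1421 -811
-8.7 cam [0.59450718 0.15121839 0.28554714]
(-0.013, -0.106, 0.061) 205.6 204.9 crop 249 174
(0.013, -0.106, 0.061) 238.7 205.2 crop 481 176
(-0.005, -0.106, 0.052) 218.0 202.1 crop 336 155
(0.005, -0.106, 0.052) 230.3 202.2 crop 422 155
(0, -0.106, 0.043) 226.1 199.4 crop 392 136
(-0.116, -0.103, 0.034) 94.1 192.4 crop -532 87
(0.116, -0.103, 0.034) 361.3 194.6 crop 1339 103
(-0.116, -0.001, 0.034) 71.8 63.0 crop -688 -819
(0.116, -0.001, 0.034) 372.9 65.5 crop 1420 -801
```

```bash
python3 go.py 0.5579 0.2017 0.1 -8.2
```

```text
t 27.45 tcp [0.5845 0.0794 0.145 ] open 0.167 q [ 0.14  0.17  0.1   1.5  -0.    1.85]
delta [ 0.977 -0.365  0.375] [-0.003  0.001 -0.001] n 2.12769121530305 0.009117546757491098
```

Request:
{"fn": "arm_command", "kwargs": {"deltas": [[[0.4,-0.15,0,0,0,0],[0.8,-0.3,0,0,0,0],[0.975,-0.365,0.1,0,0,0],[0.975,-0.365,0.3,0,0,0],[0.975,-0.365,0.37,0,0,0],[0.975,-0.365,0.37,0,0,0]]]}}

```text
time: 28.2
tcp_pos: [0.5582, 0.2011, 0.1011]
orientation: [0.757, 0.654, -0.001, -0.0]
force: [0.0, 0.3, -2.0]
opening: 0.163
```

```bash
python3 go.py 0.5579 0.2017 0.065 -8.2
python3 - <<'E'
from h import *
from scipy.spatial.transform import Rotation as Ro
c=robot.camera_model("wrist");s=robot.observe()
f=robot.grab_frame("wrist")[:,:,::-1].copy(); cv2.imwrite("pics/w20.png",f)
t=robot.grab_frame("scene")[:,:,::-1]; cv2.imwrite("pics/s20.png",cv2.resize(t[130:260,270:430],None,fx=4.6,fy=4.6,interpolation=cv2.INTER_CUBIC))
a=np.radians(-8.2);ex=np.array([np.cos(a),np.sin(a)]);ey=np.array([-ex[1],ex[0]]);bc=np.array([.5579,.2017])
for x,y,z in((-.013,.106,.061),(.013,.106,.061),(-.005,.106,.052),(.005,.106,.052)):
    print(proj(c,(*(bc+ex*x+ey*y),z)))
E
```

```text
t 28.2 tcp [0.5582 0.2011 0.1011] open 0.163 q [ 0.35  0.18  0.03  1.42 -0.    2.06]
delta [ 0.005 -0.003  0.301] [-0.002  0.001 -0.004] n 0.5777093685606688 0.013950931736450754
(np.float64(253.8833611651721), np.float64(58.12805659132229))
(np.float64(301.0840174474024), np.float64(57.9361096907586))
(np.float64(268.9095987427676), np.float64(61.34813391511611))
(np.float64(286.1542439707435), np.float64(61.27852405952822))
```

View pics/w20.png

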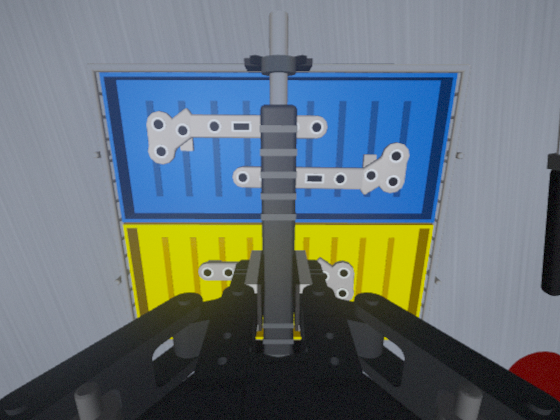

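View pics/s20.png

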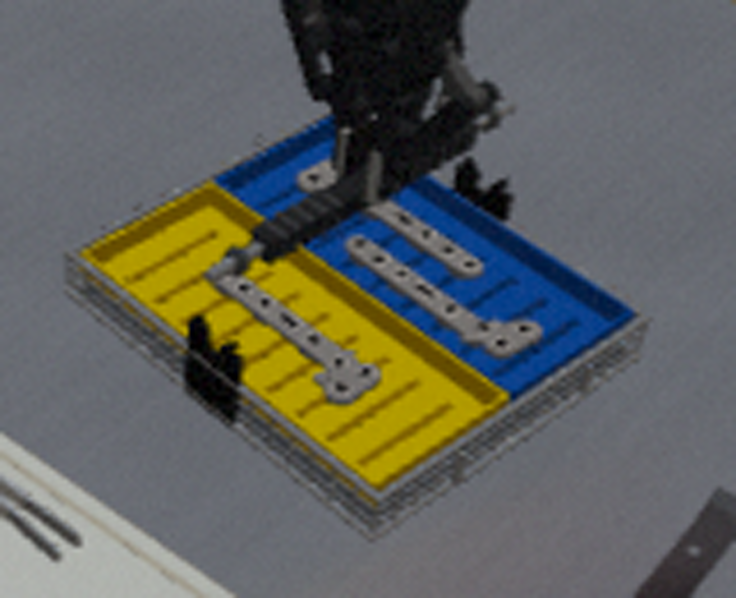

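Request:
{"fn": "arm_command", "kwargs": {"deltas": [[[0,0,0.1,0,0,-0.004],[0,0,0.2,0,0,-0.004],[0,0,0.28,0,0,-0.004],[0,0,0.33,0,0,-0.004],[0,0,0.37,0,0,-0.004],[0,0,0.4,0,0,-0.004],[0,0,0.4,0,0,-0.004]]]}}

```text
time: 29.18
tcp_pos: [0.5582, 0.2022, 0.0535]
orientation: [0.755, 0.655, -0.0, -0.0]
force: [-0.1, -0.5, -1.5]
opening: 0.162
```

```bash
python3 go.py 0.5579 0.2017 0.0458 -8.2
python3 - <<'E'
from h import *
s=robot.observe();print(s["force"],s["wrist_torque"])
f=robot.grab_frame("wrist")[:,:,::-1].copy(); cv2.imwrite("pics/w21.png",f)
E
```

```text
t 29.18 tcp [0.5582 0.2022 0.0535] open 0.162 q [ 0.35  0.2  -0.05  1.33  0.    2.06]
delta [-0.005 -0.002  0.065] [-0.     0.     0.002] n 0.12436478587226231 0.006139706936444737
[-0.09460321 -0.48142313 -1.47911172] [-0.00593936 -0.0303707  -0.0424286 ]
```

View pics/w21.png

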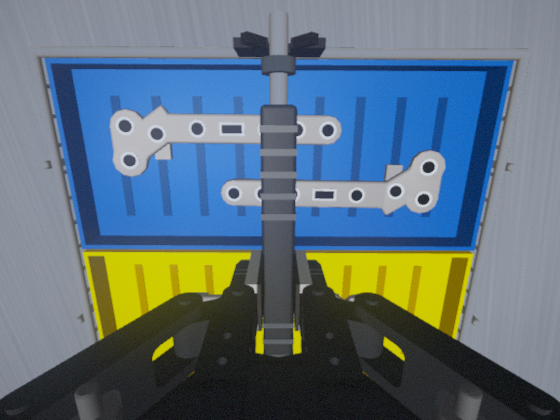

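Request:
{"fn": "arm_command", "kwargs": {"deltas": [[[0,0,0.02,0,0,0],[0,0,0.04,0,0,0],[0,0,0.055,0,0,0],[0,0,0.06,0,0,0],[0,0,0.06,0,0,0]]]}}

```text
time: 29.85
tcp_pos: [0.5582, 0.2022, 0.0465]
orientation: [0.756, 0.655, -0.0, -0.0]
force: [-0.7, 0.1, -1.6]
opening: 0.161
```

Request:
{"fn": "arm_command", "kwargs": {"deltas": [[[0,0,0.005,0,0,0],[0,0,0.01,0,0,0],[0,0,0.015,0,0,0],[0,0,0.015,0,0,0]]]}}

```text
time: 30.35
tcp_pos: [0.5584, 0.2023, 0.0454]
orientation: [0.755, 0.655, 0.0, 0.0]
force: [-2.5, -1.2, 5.2]
opening: 0.163
```

Run:
```python
from h import *
t=robot.grab_frame("scene")[:,:,::-1]; cv2.imwrite("pics/s22.png",cv2.resize(t[130:260,270:430],None,fx=4.6,fy=4.6,interpolation=cv2.INTER_CUBIC))
print(robot.observe()["force"])
```

```text
[-2.05353083  0.07696156  5.07921794]
```

View pics/s22.png

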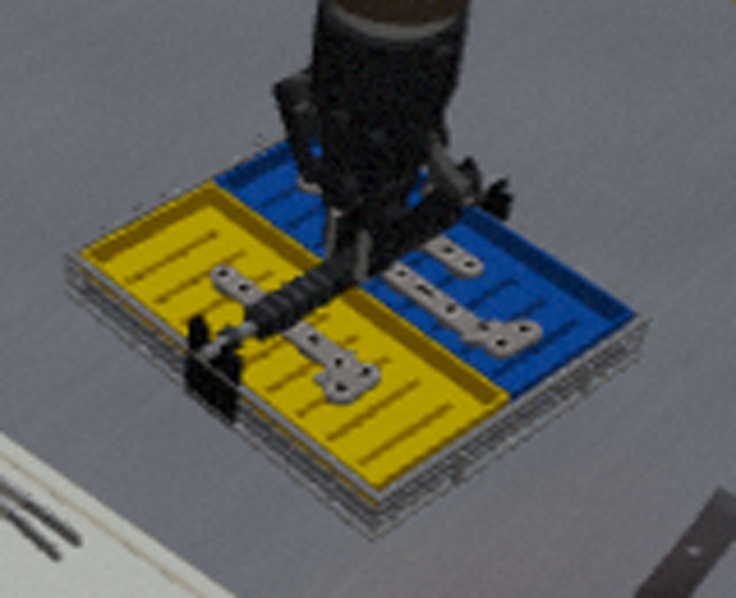

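Both ends are in the slots (near end about (205,350) in the crop). Releasing and rising.

Request:
{"fn": "arm_command", "kwargs": {"deltas": [[[0,0,0,0,0,0],[0,0,0,0,0,0],[0,0,0,0,0,0],[0,0,-0.1,0,0,0],[0,0,-0.3,0,0,0],[0,0,-0.7,0,0,0],[0,0,-1,0,0,0],[0,0,-1,0,0,0],[0,0,-1,0,0,0]]], "jaw": 0.55}}

```text
time: 31.52
tcp_pos: [0.5582, 0.2022, 0.1646]
orientation: [0.755, 0.655, -0.0, -0.0]
force: [0.3, 0.0, -0.5]
opening: 0.45
```

Run:
```python
from h import *
c=robot.camera_model("wrist")
f=robot.grab_frame("wrist")[:,:,::-1].copy(); cv2.imwrite("pics/w23.png",f)
t=robot.grab_frame("scene")[:,:,::-1]; cv2.imwrite("pics/s23.png",cv2.resize(t[130:260,270:430],None,fx=4.6,fy=4.6,interpolation=cv2.INTER_CUBIC))
a=np.radians(-8.2);ex=np.array([np.cos(a),np.sin(a)]);ey=np.array([-ex[1],ex[0]]);bc=np.array([.5579,.2017])
for x,y,z in((0,.116,.047),(0,.08,.055),(0,-.08,.055),(0,0,.055)):
    print(proj(c,(*(bc+ex*x+ey*y),z)))
```

```text
(np.float64(278.3025883065947), np.float64(66.38436521231574))
(np.float64(278.29373348002883), np.float64(113.85222988017105))
(np.float64(278.2451563787997), np.float64(290.28015515307936))
(np.float64(278.2673277991873), np.float64(209.75543053281146))
```

View pics/w23.png

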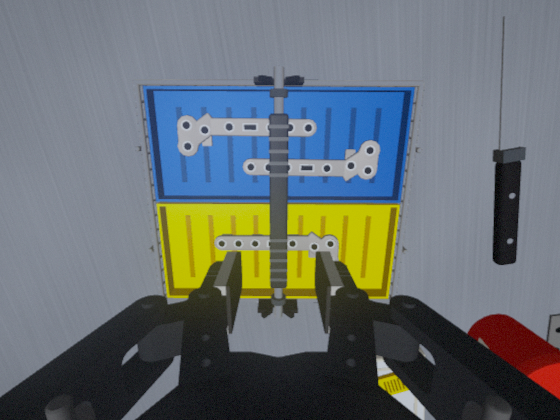

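View pics/s23.png

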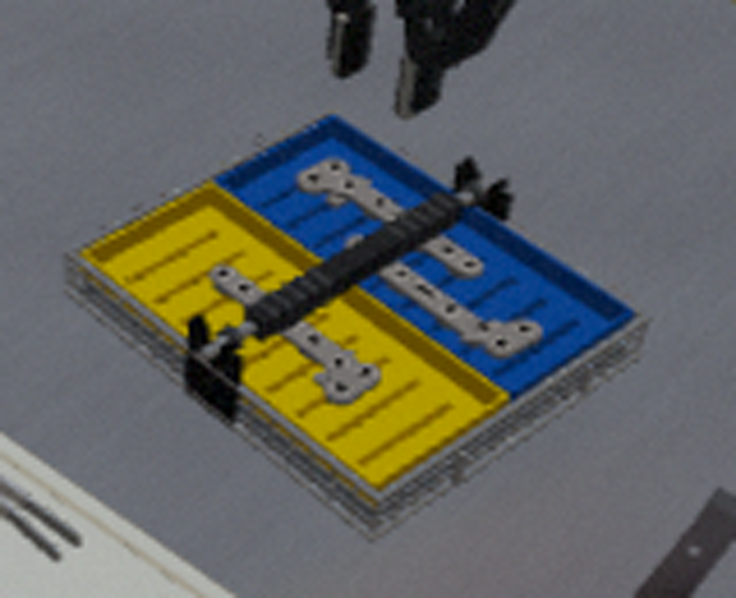

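Run:
```python
from h import *
c=robot.camera_model("scene")
a=np.radians(-8.2);ex=np.array([np.cos(a),np.sin(a)]);ey=np.array([-ex[1],ex[0]]);bc=np.array([.5579,.2017])
for y in(-.116,-.08,.08,.116):
  for z in(.047,.052):
    u,v=proj(c,(*(bc+ey*y),z));print(y,z,round((u-270)*4.6),round((v-130)*4.6))
```

```text
-0.116 0.047 198 354
-0.116 0.052 199 347
-0.08 0.047 248 324
-0.08 0.052 248 317
0.08 0.047 449 204
0.08 0.052 450 197
0.116 0.047 490 178
0.116 0.052 492 172
```

Run:
```python
from plant import robot
print(robot.close_job(), robot.observe()["time"])
```

```text
the job is handed in; nothing more can be done
the job is handed in; nothing more can be done
```

The washer basket is loaded and the job was handed in at about 32 s of the 72 s allowed. There was no verdict on hand-in.

**What I did:**
- Both left-hand plates are in the blue tray, head to tail, and the right-hand plate is in the yellow one.
- I lowered the bar slowly into the slots until the wrist force turned from −1.6 to about +5 N at TCP z 0.0454 m (0.0458 m expected), then opened the gripper and rose clear.

**Last checks:**
- The final wrist and scene pictures show all three plates face up and flat inside their walls.
- Both bar ends are in the slots. In the scene view they fall within a few enlarged pixels of where an axis height of 47 mm puts them.
- The gripper was about 12 cm above the seat.
- The commanded moves stayed away from the forceps and the cassette, but I did not measure their positions again.

**What failed or disagreed:**
- The first two grasps on the second left-hand plate shut on top of it. It did not move, and it was picked up on the third try, about 5 mm lower.
- The top camera put the bar about 5.5 mm and the basket about 3.5 mm too near the robot compared with the wrist camera, so I used the wrist values.

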